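# Turn the soldering board over and lock it in its fixture

## Robot

A 6-joint arm with a two-finger parallel gripper is mounted at the origin on the work surface. World frame = base frame: x ahead of the robot, y to its left, z up, the work surface at z = 0. Lengths are in m, angles in degrees, forces in N, time in s.
With the tool pointing down it reaches from about 0.4 to 0.825 m from the base axis. Payload 7 kg.
Tool frame: the origin (TCP) lies on the centre line of the jaws, within the pads' length; the fingertips stand 17 mm ahead of it and the grasp point (between the pads) lies 2 mm behind it; y points along the fingers, z is the direction in which the jaws open and shut, and the axes are right-handed (so a half turn about y gives the same grasp; the last joint's range is limited). The gripper opens to 88 mm and grips with 3 to 60 N. Pads are 19 mm wide; open, the fingers measure 130 mm over their backs; the gripper's body (78 mm by 193 mm) begins 47 mm behind the grasp point.
Start: joints at [-48.352, 20.546, 0.682, 0, -70.136, -16.507], TCP at [0.287, -0.611, 0.244] pointing down, gripper open.
Joint ranges: [-176.03, 176.03], [-82.01, 121.73], [-58.28, 71.71], [-173.87, 95.51], [-174.79, -0.11], [-173.66, 173.66]. Speed limits (degrees/s): [136.94, 136.94, 172.46, 180, 180, 180].

## Interface

Orientations are given as [roll, pitch, yaw] about the fixed x, y, z axes, in that order (R = Rz(yaw) Ry(pitch) Rx(roll)).
In Python, from plant import r, capture, camera_info gives the robot as it stands. The module is installed in compiled form; this text tells all that it offers.
- The arm moves only by the tool apply_moves, never from a script. Its argument "deltas" is a list of rows, each an object of numbers: "tx", "ty", "tz": the shift along the tool's x, y, z in m; "turn": the turn about the tool's y in rad; "gripper": the finger opening in m, from 0 to 0.0876. A call has 1 to 5 rows; each row is the pose to reach, as a shift and turn from the pose commanded when the call began, along the tool's axes at that moment; what a row does not reach only later rows make up. A row lasts 1/10 s, in which the tool goes at most 50 mm and 8.59 degrees, less where a joint would pass 70% of its speed; a pose out of reach is approached as far as the arm can. A call with a gripper value outside its range is refused whole. The fingers move at their own pace and stop on an object; "newtons" is the grip in N (left out, the last holds). Time passes only in rows, so rows that repeat a pose let the fingers close. It gives the time, the measured TCP pose, the force and the opening at its end, in the units of the state.
- r.get_state(): the state, without advancing time (a new reading comes with each control period).
- capture(name): name is "side" or "top"; returns (picture, depth): 420x560x3 uint8, red, green, blue; 420x560 float32, m along the optical axis (not along the pixel's ray), 0 where there is no reading.
- camera_info(name): a dict with "K" (3x3 intrinsics, pixels), "eye" and "orientation" of the camera in the world. Camera axes: x right, y up, looking along -z (the intrinsics and any distortion apply to the point x, -y, -z); pixel columns grow to the right and rows downward; lengths in m; the calibration is good to about 2 mm. A picture is of the moment at which its call begins. camera_info takes no time and is no camera call.
- r.close_job(): hands the job in, once; it reports no verdict.
The state is a dict: "time_s": time; "joints": joint angles; "qd": joint speeds; "joint_torque": joint torques, N m; "tcp_pos": TCP position; "eef_rot": TCP orientation; "contact_force": force on the tool from outside, world axes, zero at the start; "moment": the same for the moment, N m; "gripper_width": finger opening in m.
Only numpy, scipy, OpenCV 4.12 (cv2) and the standard library are available. Lean on these libraries where they do the work, as an engineer would, in place of code of your own. Each camera call takes 0.05 s, during which the arm holds its last target.

## Task

On the jeweller's bench, a white soldering board leans on the fence of its fixture with its scorched side out. Draw the lock slide right back to its open stop, tip the board forward off the fence and lay it down flat in the bay with the clean side up (lower it, do not let it drop or throw it), then slide the lock forward to its other end stop so that the tongue holds the board. Do not disturb the jar, cup, brass stake and hammer standing around, and let go of everything at the end.

Things in the scene. Friction and masses are not known exactly. Their poses are not given: they have to be found in the camera images.
- fixture: Fixed level dark steel plate, 250 mm (own x -130 to +120) by 210 mm (own y +-105), 10 mm thick; origin on the bench under it, so the plate top is at z = 10 mm. Yaw varies; own -x is its front, roughly towards the robot. It carries the fence, guide rail and slide track. The bay is the flat plate top in front of the fence, between rail and track.
- fence (a point): Middle of the fence's top front edge: fixture x = 85, y = 0, z = 80 mm. Aluminium fence 100 mm wide (y +-50), 10 mm thick (x 85 to 95), 70 mm tall above the plate; two gussets behind it reach z = 60, x = 117 mm. Axes as the fixture.
- bay (a point): Point on the plate top (z = 10 mm) where the middle of the lying board's underside ideally comes: fixture x = +10, y = 0 mm. Axes as the fixture. The bay is bounded at fixture y = +58 mm by a brass guide rail (x -65 to 85, 12 wide, top z = 20 mm) and at y = -58 mm by the aluminium slide track (x -120 to 60, y -98 to -58, top z = 24 mm, 6 mm high brass stops at its ends).
- lock (a joint): Lock slide position in m along fixture +x: 0 at its open stop (front), 0.110 at its lock stop (towards the fence). Stays where it is left; friction about 3 N. It starts part-way, with its tongue in the way of the board.
- lock_top (a point): Centre of the top face of the lock slide's red upright grip; axes as the fixture. Grip 24 mm (x) by 28 mm (y), 45 mm tall below this point, on a steel shoe 40 by 30 by 10 mm. This point is 79.5 mm above the bench, at fixture y = -78 mm and x = -85 mm + joint value.
- tongue (a point): Tip of the lock slide's steel tongue, at its underside: fixture y = -25, z = 27 mm, same x as lock_top. The tongue is 20 mm wide (x +-10), 8 mm thick, and runs from the shoe out over the bay to this point, 5 mm clear above a lying board.
- board: Loose white ceramic board 120 (own x) by 90 (y) by 12 mm (z), about 0.22 kg; origin at its centre. Own +z: clean face; -z: scorched brown face with dark spots. Starts leaning on the fence at 75 degrees to the plate, own +x down along it, clean face to the fence; top edge 126 to 129 mm above the bench, some 47 mm of it clear of the fence. Laid down as asked, own +x points to the fence.
- flux_jar: Bystander: glass jar with blue cap, 56 mm diameter, 85 mm high; origin at centre of its underside. Leave alone.
- pickle_cup: Bystander: blue ceramic cup, 64 mm diameter, 75 mm high; origin at centre of its underside. Leave alone.
- doming_block: Bystander: brass stake on a round foot, 64 mm diameter, 80 mm high; origin at centre of its underside. Leave alone.
- hammer: Bystander: hammer, 200 mm long, lying on the bench; origin under its middle. Leave alone.
Things that resemble listed ones, but are neither listed nor needed, are in the scene too. Of the things like the board, leave any that is purple; of the rest the larger one is meant.

How it is judged:
By the outcome, as a careful person would: the job done as asked, in the order asked, and still so for the second after the job is handed in, with the robot touching nothing.
It also fails if it takes over 58 s, if anything falls off the work surface, if the arm or the gripper's body presses on something with over 40 N, if the wrist force passes 120 N, or if a joint passes its speed limit or range.

## Working session

There is one attempt and no reset: what is moved stays moved. The work goes in short steps, Python scripts to look and compute and a tool call to move; the robot and the scene stay as the last step left them, time stands still between calls to the robot, and variables do not carry over. Pictures are saved under pics/ and viewed, and the job is handed in when it is done.

Besides the shell and the picture viewer there is one more tool, called after ">>>" in YAML: its name, and indented under it one key for each argument. apply_moves: Moves the arm, as the interface text tells. Its arguments: {"type":"object","properties":{"deltas":{"type":"array","items":{"type":"object","properties":{"tx":{"type":"number"},"ty":{"type":"number"},"tz":{"type":"number"},"turn":{"type":"number"},"gripper":{"type":"number"}}}},"newtons":{"type":"number"}},"required":["deltas"]}

```bash
mkdir -p pics; ls
python3 - <<'E'
from plant import r,capture,camera_info
import cv2,numpy as np
print(r.get_state())
for n in("side","top"):
    im,d=capture(n); cv2.imwrite(f"pics/{n}0.png",im[:,:,::-1]); np.savez(f"pics/{n}0.npz",im=im,d=d)
    print(camera_info(n))
E
```

```text
pics
{'time_s': 0.0, 'joints': array([-4.83497027e+01,  2.05916199e+01,  6.32840238e-01, -2.04543545e-02,
       -7.01361584e+01, -1.65058570e+01]), 'qd': array([-0.0369906 ,  0.00500758, -0.07903881, -0.0556644 , -0.11926572,
       -0.07414143]), 'joint_torque': array([-6.93799320e-04, -5.82724464e+01,  2.93061680e+01,  6.99759990e+00,
        6.99918033e-03, -1.43747975e-04]), 'tcp_pos': array([ 0.28657311, -0.61062478,  0.24261244]), 'eef_rot': array([-8.99035108e+01,  8.53994228e-03,  2.51374815e+01]), 'contact_force': array([0.30656877, 0.06898029, 0.48552864]), 'moment': array([-0.02942281, -0.02817255, -0.00805711]), 'gripper_width': 0.0879834745266632}
{'K': array([[407.01214536,   0.        , 272.68926561],
       [  0.        , 407.01214536, 217.54158236],
       [  0.        ,   0.        ,   1.        ]]), 'eye': array([0.08141882, 0.7019811 , 0.57861093]), 'orientation': array([  58.74608313,   -0.56944005, -139.22133909])}
{'K': array([[464.5754031 ,   0.        , 276.73751643],
       [  0.        , 464.5754031 , 211.89490304],
       [  0.        ,   0.        ,   1.        ]]), 'eye': array([0.52740579, 0.05045774, 1.03154948]), 'orientation': array([  5.14782447,  -0.59618258, -89.44992951])}
```

View pics/side0.png

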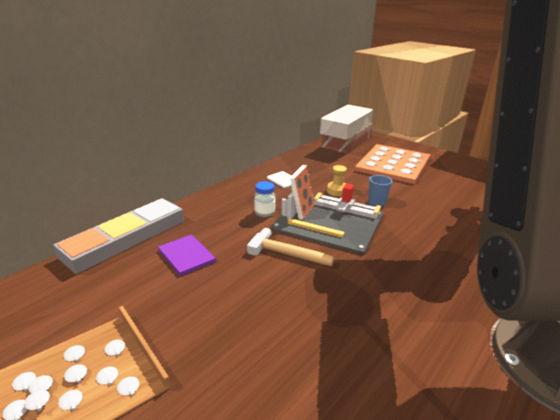

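View pics/top0.png

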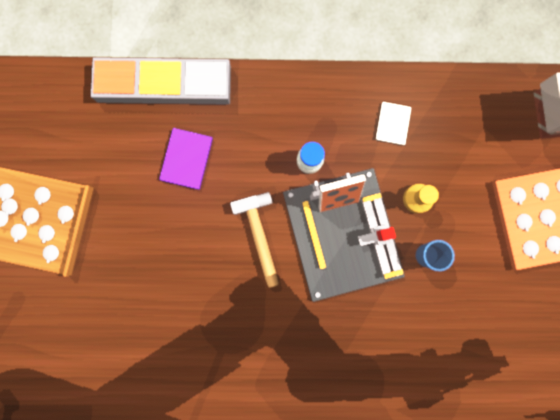

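Candidates for the board, in the top view: the leaning white board with dark spots at (342,193), the purple one at (186,158), to be left alone, and a small white tile at (394,123). By the description the leaning one is meant. The lock grip is the red block at (387,234). I'll check this in a close crop.

```bash
cat > h.py <<'E'
import numpy as np,cv2
from scipy.spatial.transform import Rotation as R
from plant import r,capture,camera_info
def ray(n,uv):
    c=camera_info(n);K=c["K"];uv=np.atleast_2d(uv).astype(float)
    x=(uv[:,0]-K[0,2])/K[0,0];y=(uv[:,1]-K[1,2])/K[1,1]
    d=np.c_[x,-y,-np.ones_like(x)]
    return c["eye"],R.from_euler('xyz',c["orientation"],degrees=True).apply(d)
def onplane(n,uv,z):
    e,d=ray(n,uv);t=(z-e[2])/d[:,2];return e+d*t[:,None]
def bydepth(n,uv,dep):
    e,d=ray(n,uv);return e+d*np.asarray(dep)[:,None]
def proj(n,P):
    c=camera_info(n);K=c["K"];q=R.from_euler('xyz',c["orientation"],degrees=True).inv().apply(np.atleast_2d(P)-c["eye"])
    return np.c_[K[0,0]*q[:,0]/-q[:,2]+K[0,2],K[1,1]*-q[:,1]/-q[:,2]+K[1,2]]
def crop(n,im,x0,x1,y0,y1,s,name):
    cv2.imwrite(name,cv2.resize(im[y0:y1,x0:x1,::-1],None,fx=s,fy=s,interpolation=cv2.INTER_CUBIC))
E
python3 - <<'E'
from h import *
for n,b in(("top",(275,475,150,310)),("side",(230,400,140,270))):
    im=np.load(f"pics/{n}0.npz")["im"]
    crop(n,im,*b,4 if n=="top" else 4,f"pics/{n}0c.png")
E
print() 2>/dev/null
```

```text
bash: syntax error near unexpected token `2'
bash: `print() 2>/dev/null'
```

View pics/top0c.png

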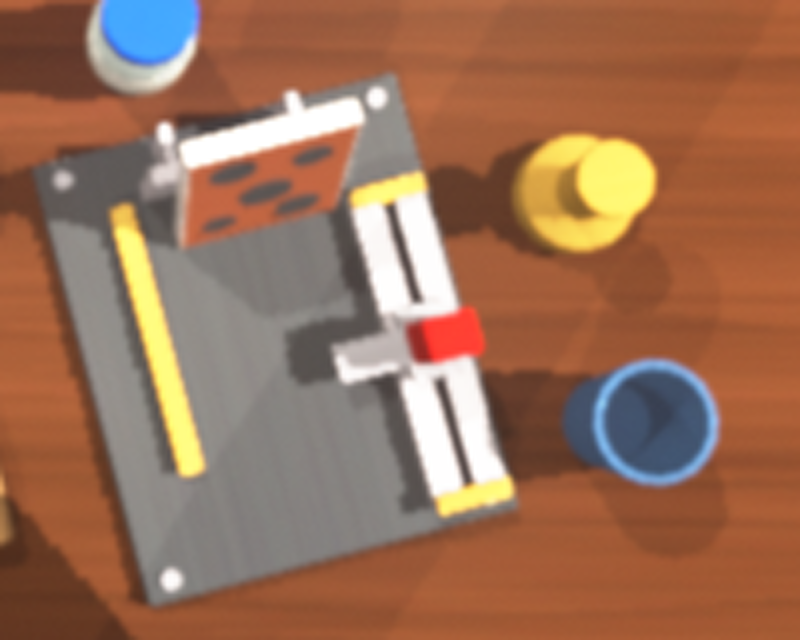

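View pics/side0c.png

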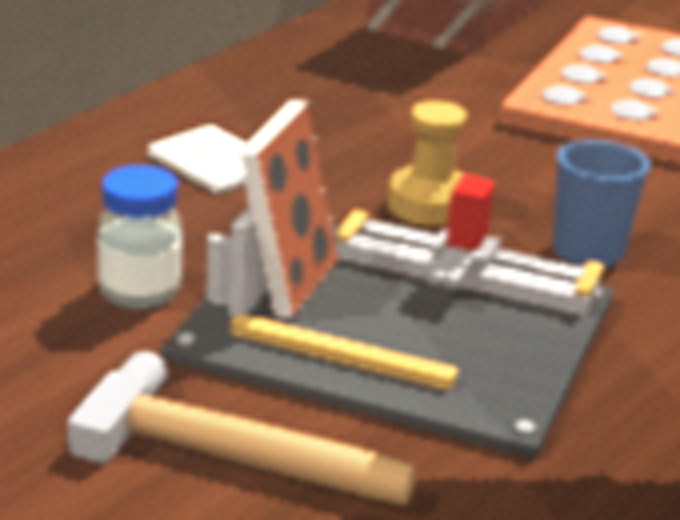

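The crop confirms it: the leaning board with the scorched spotted face out is the target, with its top edge at crop (180..365,100..165). The red grip is at crop (447,335). Next I fit the fixture pose.

Run:
```python
from h import *
def fit(F,W):
    F=np.array(F)/1000;mf=F.mean(0);mw=W.mean(0);a=F-mf;b=W-mw
    th=np.arctan2((a[:,0]*b[:,1]-a[:,1]*b[:,0]).sum(),(a*b).sum())
    c,s=np.cos(th),np.sin(th);Rm=np.array([[c,-s],[s,c]]);t=mw-Rm@mf
    return th,Rm,t,(F@Rm.T+t-W)*1000
px=lambda n,L,x0,y0:np.array(L)/4.+[x0,y0]-0.375
P=px("top",[(395,75),(38,168),(150,605),(518,508)],275,150)
W=onplane("top",P,.010)[:,:2]
F=[(120,-105),(120,105),(-130,105),(-130,-105)]
th,Rm,t,e=fit(F,W);print("top",np.degrees(th),t,e.round(1).tolist())
P2=px("side",[(165,350),(537,455),(610,290)],230,140)
W2=onplane("side",P2,.010)[:,:2]
th2,R2,t2,e2=fit([(120,105),(-130,105),(-130,-105)],W2);print("side",np.degrees(th2),t2,e2.round(1).tolist())
# red via masks
for n in("top","side"):
    z=np.load(f"pics/{n}0.npz");im=z["im"].astype(int);d=z["d"]
    m=(im[...,0]>170)&(im[...,1]<50)&(im[...,2]<50)
    v,u=np.nonzero(m);k=(u>230)&(u<475)&(v>140)&(v<310);v=v[k];u=u[k]
    p=bydepth(n,np.c_[u,v],d[v,u]);p=p[p[:,2]>.074]
    print(n,len(p),p.mean(0),p.min(0),p.max(0))
    print(((p[:,:2].mean(0)-t)@Rm*1000).round(1))
# board top edge: white
z=np.load("pics/top0.npz");d=z["d"]
v,u=np.mgrid[150:230,300:400];v=v.ravel();u=u.ravel();p=bydepth("top",np.c_[u,v],d[v,u])
k=p[:,2]>.085;q=(p[k,:2]-t)@Rm*1000;zz=p[k,2]*1000
hi=zz>120;print("board hi",q[hi].mean(0),q[hi].min(0),q[hi].max(0),zz[hi].mean(),zz.max())
A=np.c_[q,np.ones(len(q))]
f=~hi;print("front face fit x=a*y+b*z+c",np.linalg.lstsq(np.c_[q[f][:,1],zz[f],np.ones(f.sum())],q[f][:,0],rcond=None)[0])
# objects above plane near
```

```text
top 15.079462171558992 [ 0.57752928 -0.10531754] [[1.4, -1.5], [1.3, 2.5], [-1.6, 0.3], [-1.0, -1.3]]
side 15.286563404814206 [ 0.57593805 -0.10062414] [[2.7, 4.1], [0.9, -2.6], [-3.6, -1.5]]
top 8 [ 0.56696182 -0.17393236  0.07728737] [ 0.55985494 -0.17614321  0.07524798] [ 0.57407912 -0.17137688  0.07916515]
[-28.1 -63.5]
side 2 [ 0.56093284 -0.17958583  0.07574216] [ 0.5583486  -0.18312892  0.07527224] [ 0.56351707 -0.17604273  0.07621209]
[-35.3 -67.4]
board hi [82.38934658 10.72656501] [ -7.87128882 -50.79628077] [ 98.84013595 163.45135553] 209.37901857120013 1031.5494831600827
front face fit x=a*y+b*z+c [  0.57318194  -1.79330983 280.83721067]
```

Run:
```python
from h import *
th=np.radians(15.1);c,s=np.cos(th),np.sin(th);Rm=np.array([[c,-s],[s,c]]);t=np.array([.5775,-.1045])
def fx(p): return np.c_[(p[:,:2]-t)@Rm*1000,p[:,2]*1000]
np.set_printoptions(suppress=True,precision=1)
for n in("top","side"):
    z=np.load(f"pics/{n}0.npz");im=z["im"].astype(int);d=z["d"]
    m=(im[...,0]>150)&(im[...,1]<70)&(im[...,2]<70)
    v,u=np.nonzero(m);k=(u>230)&(u<475)&(v>140)&(v<310)&(d[v,u]>0);v=v[k];u=u[k]
    q=fx(bydepth(n,np.c_[u,v],d[v,u]));print(n,len(q),np.percentile(q,[2,50,98],axis=0).tolist(),u.min(),u.max(),v.min(),v.max())
    # plane
    P=(proj(n,np.r_[t+Rm@[-.0,.02],.01])[0]).astype(int);print(P,fx(bydepth(n,[P],[d[P[1],P[0]]])))
    if n=="top":
        v,u=np.mgrid[165:215,312:372];v=v.ravel();u=u.ravel();k=d[v,u]>0;v=v[k];u=u[k]
        q=fx(bydepth(n,np.c_[u,v],d[v,u]));I=im[v,u]
        w=(I.min(1)>190)&(q[:,2]>100);print("white",w.sum(),np.percentile(q[w],[2,20,50,80,98],axis=0).tolist())
        b=(I[:,0]-I[:,2]>50)&(q[:,2]>30)&(abs(q[:,1])<40);Q=q[b]
        print("face",b.sum(),np.linalg.lstsq(np.c_[Q[:,1],Q[:,2]-70,np.ones(len(Q))],Q[:,0],rcond=None)[0],Q[:,1].min(),Q[:,1].max())
    # bystanders via projection of known blobs: z bands
```

```text
top 132 [[-36.499050348412204, -89.66589884253622, 49.59351854084845], [-27.414946252707566, -75.46465728483611, 79.09093274632895], [-18.79339622971681, -63.70991690593129, 83.13856474002412]] 377 394 228 239
[333 233] [[ 2.3 20.6  7.1]]
white 302 [[85.74482445654512, -49.36659371374027, 123.21604047110456], [87.72874665240784, -32.52559474620024, 125.73070074989094], [91.76005892688197, -5.094278232362811, 127.52270323158882], [95.86660325898123, 21.947257203605698, 129.1566946329621], [98.30426888488095, 37.88595121679588, 130.86034031342092]]
face 482 [-0.   0.3 71.2] -39.95748205567247 38.139364994709275
side 121 [[-38.87289228425634, -81.9197327673426, 39.32177603108544], [-30.042819634985378, -66.19236957192774, 60.71736257994209], [-18.10209879830188, -62.52867359866494, 78.6139396850083]] 342 352 186 201
[324 221] [[ 2.4 15.1  9.6]]
```

Choice confirmed: scorched leaning board with its middle at fixture y about -6, and lock at about 57 mm. Plan: turn the tool so the jaws open along fixture x and draw the lock back. Then pull the board over with the rear finger and let it lean on the front finger, with its foot against the fence, while I lower it.

```bash
cat >> h.py <<'E'
TH=np.radians(15.1);RM=np.array([[np.cos(TH),-np.sin(TH)],[np.sin(TH),np.cos(TH)]]);T0=np.array([.5771,-.1030])
np.set_printoptions(suppress=True,precision=4)
def f2w(x,y,z): return np.r_[T0+RM@np.array([x,y])/1000,z/1000]
def w2f(p): return np.r_[(np.asarray(p)[:2]-T0)@RM*1000,p[2]*1000]
def go(x,y,z,yaw=105.1):
    s=r.get_state();rot=R.from_euler('xyz',s["eef_rot"],degrees=True)
    dp=rot.inv().apply(f2w(x,y,z)-s["tcp_pos"]);dy=(yaw-s["eef_rot"][2]+180)%360-180
    print("t",s["time_s"],"fix",w2f(s["tcp_pos"]).round(1),"yaw",s["eef_rot"].round(2),"F",s["contact_force"].round(1),"w",s["gripper_width"],"\n-> tx,ty,tz",dp.round(4),"turn",-np.radians(dy).round(4))
E
python3 -c "
from h import *
go(-28,-78,200)
for n,z in (('pickle',75),('d',80)): pass
print(proj('top',[f2w(-28,-78,79.5),f2w(85,0,80)]))"
```

```text
t 0.1 fix [-412.7 -414.5  242.7] yaw [-89.91   0.01  25.13] F [ 0.1  1.2 -0.1] w 0.08764639229671127 
-> tx,ty,tz [0.4375 0.0431 0.2642] turn -1.3957
[[387.0276 233.8474]
 [336.0535 190.3917]]
```

>>> apply_moves:
  deltas:
    - {"tx": 0.04, "ty": 0, "tz": 0.024, "gripper": 0.087}
    - {"tx": 0.08, "ty": 0, "tz": 0.048}
    - {"tx": 0.12, "ty": 0, "tz": 0.072}
    - {"tx": 0.16, "ty": 0, "tz": 0.096}
    - {"tx": 0.2, "ty": 0, "tz": 0.12}

```text
invalid input at $.deltas[0]: expected keys tx, ty, tz, turn, gripper
```

>>> apply_moves:
  deltas:
    - {"tx": 0.04, "ty": 0, "tz": 0.024, "turn": -0.14}
    - {"tx": 0.08, "ty": 0, "tz": 0.048, "turn": -0.28}
    - {"tx": 0.12, "ty": 0, "tz": 0.072, "turn": -0.42}
    - {"tx": 0.16, "ty": 0, "tz": 0.096, "turn": -0.56}
    - {"tx": 0.2, "ty": 0.0, "tz": 0.12, "turn": -0.7}

```text
invalid input at $.deltas[0]: expected keys tx, ty, tz, turn, gripper
```

```bash
python3 -c "
from h import *
go(-28,-78,200)"
```

```text
t 0.1 fix [-412.7 -414.5  242.7] yaw [-89.91   0.01  25.13] F [ 0.1  1.2 -0.1] w 0.08764639229671127 
-> tx,ty,tz [0.4375 0.0431 0.2642] turn -1.3957
```

All five keys are needed in each row.

>>> apply_moves:
  deltas:
    - {"tx": 0.04, "ty": 0, "tz": 0.024, "turn": 0, "gripper": 0.087}
    - {"tx": 0.08, "ty": 0, "tz": 0.048, "turn": 0, "gripper": 0.087}
    - {"tx": 0.12, "ty": 0, "tz": 0.072, "turn": 0, "gripper": 0.087}
    - {"tx": 0.16, "ty": 0, "tz": 0.096, "turn": 0, "gripper": 0.087}
    - {"tx": 0.2, "ty": 0, "tz": 0.12, "turn": 0, "gripper": 0.087}

```text
time_s: 0.6
tcp_pos: [0.4174, -0.4157, 0.2433]
eef_rot: [-90.0, 0.0, 25.1]
contact_force: [1.1, -1.3, -0.4]
gripper_width: 0.0873
```

>>> apply_moves:
  deltas:
    - {"tx": 0.04, "ty": 0, "tz": 0.024, "turn": -0.14, "gripper": 0.087}
    - {"tx": 0.08, "ty": 0, "tz": 0.048, "turn": -0.28, "gripper": 0.087}
    - {"tx": 0.12, "ty": 0, "tz": 0.072, "turn": -0.42, "gripper": 0.087}
    - {"tx": 0.16, "ty": 0, "tz": 0.096, "turn": -0.56, "gripper": 0.087}
    - {"tx": 0.2, "ty": 0, "tz": 0.12, "turn": -0.7, "gripper": 0.087}

```text
time_s: 1.1
tcp_pos: [0.5475, -0.222, 0.2434]
eef_rot: [-90.0, -0.0, 65.6]
contact_force: [1.0, -0.4, 0.6]
gripper_width: 0.0871
```

```bash
python3 -c "
from h import *
go(-28,-78,200)"
```

```text
t 1.1 fix [ -59.6 -107.1  243.4] yaw [-89.98  -0.    65.58] F [ 1.  -0.4  0.6] w 0.08705077998615353 
-> tx,ty,tz [ 0.0426  0.0434 -0.0058] turn -0.6897
```

>>> apply_moves:
  deltas:
    - {"tx": 0.02, "ty": 0, "tz": -0.003, "turn": -0.14, "gripper": 0.087}
    - {"tx": 0.043, "ty": 0, "tz": -0.006, "turn": -0.28, "gripper": 0.087}
    - {"tx": 0.043, "ty": 0.02, "tz": -0.006, "turn": -0.42, "gripper": 0.087}
    - {"tx": 0.043, "ty": 0.043, "tz": -0.006, "turn": -0.56, "gripper": 0.087}
    - {"tx": 0.043, "ty": 0.043, "tz": -0.006, "turn": -0.69, "gripper": 0.087}

```text
time_s: 1.6
tcp_pos: [0.5684, -0.1865, 0.1968]
eef_rot: [-89.7, -0.2, 105.1]
contact_force: [-0.3, 0.5, -0.3]
gripper_width: 0.0869
```

```bash
python3 -c "
from h import *
go(-28,-78,66)"
```

```text
t 1.6 fix [-30.2 -78.3 196.8] yaw [-89.69  -0.16 105.11] F [-0.3  0.5 -0.3] w 0.08687214943413754 
-> tx,ty,tz [-0.      0.1307 -0.0029] turn 0.0001
```

>>> apply_moves:
  deltas:
    - {"tx": 0, "ty": 0.044, "tz": -0.003, "turn": 0, "gripper": 0.087}
    - {"tx": 0, "ty": 0.088, "tz": -0.003, "turn": 0, "gripper": 0.087}
    - {"tx": 0, "ty": 0.131, "tz": -0.003, "turn": 0, "gripper": 0.087}
    - {"tx": 0, "ty": 0.131, "tz": -0.003, "turn": 0, "gripper": 0.04}
    - {"tx": 0, "ty": 0.131, "tz": -0.003, "turn": 0, "gripper": 0.015}
  newtons: 20

```text
time_s: 2.1
tcp_pos: [0.5732, -0.1867, 0.0697]
eef_rot: [-89.9, 0.0, 104.8]
contact_force: [0.6, -0.4, 0.9]
gripper_width: 0.0762
```

>>> apply_moves:
  deltas:
    - {"tx": 0, "ty": 0, "tz": 0, "turn": 0, "gripper": 0.015}
    - {"tx": 0, "ty": 0, "tz": 0, "turn": 0, "gripper": 0.015}
    - {"tx": 0, "ty": 0, "tz": 0, "turn": 0, "gripper": 0.015}
    - {"tx": 0, "ty": 0, "tz": 0, "turn": 0, "gripper": 0.015}

```text
time_s: 2.5
tcp_pos: [0.5738, -0.1866, 0.0708]
eef_rot: [-90.1, 0.0, 104.8]
contact_force: [0.1, 0.5, -0.1]
gripper_width: 0.0446
```

```bash
python3 -c "
from h import *
go(-85,-78,66)"
```

```text
t 2.5 fix [-25.  -79.8  70.8] yaw [-90.11   0.03 104.78] F [ 0.1  0.5 -0.1] w 0.04457118562606621 
-> tx,ty,tz [0.0015 0.0047 0.06  ] turn -0.0055
```

>>> apply_moves:
  deltas:
    - {"tx": 0.001, "ty": 0.004, "tz": 0, "turn": -0.005, "gripper": 0.015}
    - {"tx": 0.001, "ty": 0.004, "tz": 0, "turn": -0.005, "gripper": 0.015}
    - {"tx": 0.001, "ty": 0.004, "tz": 0, "turn": -0.005, "gripper": 0.015}
    - {"tx": 0.001, "ty": 0.004, "tz": 0, "turn": -0.005, "gripper": 0.015}

```text
time_s: 2.9
tcp_pos: [0.5722, -0.1855, 0.0652]
eef_rot: [-89.9, -0.0, 105.1]
contact_force: [-2.8, 0.4, -0.2]
gripper_width: 0.024
```

```bash
python3 -c "
from h import *
go(-85,-78,66)"
```

```text
t 2.9 fix [-26.3 -78.4  65.2] yaw [-89.91  -0.03 105.07] F [-2.8  0.4 -0.2] w 0.024012846603202378 
-> tx,ty,tz [ 0.0004 -0.0007  0.0587] turn -0.0005
```

>>> apply_moves:
  deltas:
    - {"tx": 0, "ty": 0, "tz": 0.012, "turn": 0, "gripper": 0.015}
    - {"tx": 0, "ty": 0, "tz": 0.024, "turn": 0, "gripper": 0.015}
    - {"tx": 0, "ty": 0, "tz": 0.036, "turn": 0, "gripper": 0.015}
    - {"tx": 0, "ty": 0, "tz": 0.046, "turn": 0, "gripper": 0.015}
    - {"tx": 0, "ty": 0, "tz": 0.054, "turn": 0, "gripper": 0.015}

```text
time_s: 3.4
tcp_pos: [0.5196, -0.2, 0.0653]
eef_rot: [-90.0, -0.0, 105.0]
contact_force: [4.2, -1.4, -10.8]
gripper_width: 0.0238
```

>>> apply_moves:
  deltas:
    - {"tx": 0, "ty": 0, "tz": 0.002, "turn": 0, "gripper": 0.015}
    - {"tx": 0, "ty": 0, "tz": 0.004, "turn": 0, "gripper": 0.015}
    - {"tx": 0, "ty": 0, "tz": 0.006, "turn": 0, "gripper": 0.015}

```text
time_s: 3.7
tcp_pos: [0.5162, -0.201, 0.0653]
eef_rot: [-90.1, 0.0, 105.1]
contact_force: [11.4, 1.0, -19.0]
gripper_width: 0.0241
```

```bash
python3 -c "
from h import *
go(-85,-78,66)"
```

```text
t 3.7 fix [-84.3 -78.8  65.3] yaw [-90.13   0.02 105.06] F [ 11.4   1.  -19. ] w 0.024085755358227004 
-> tx,ty,tz [ 0.0008 -0.0007  0.0007] turn -0.0007
```

>>> apply_moves:
  deltas:
    - {"tx": 0, "ty": -0.001, "tz": 0.002, "turn": 0, "gripper": 0.015}
    - {"tx": 0, "ty": -0.001, "tz": 0.003, "turn": 0, "gripper": 0.015}
    - {"tx": 0, "ty": -0.001, "tz": 0.003, "turn": 0, "gripper": 0.015}

```text
time_s: 4.0
tcp_pos: [0.5161, -0.2009, 0.0659]
eef_rot: [-90.4, 0.1, 105.1]
contact_force: [17.5, 2.3, -27.0]
gripper_width: 0.0238
```

Run:
```python
from h import *
go(-85,-78,66)
for n,b in(("top",(275,475,150,310)),("side",(230,400,140,270))):
    im,d=capture(n);crop(n,im,*b,3,f"pics/{n}1c.png")
a=cv2.imread("pics/top1c.png");b=cv2.imread("pics/side1c.png");cv2.imwrite("pics/m1.png",cv2.vconcat([a,b]) if 0 else a)
```

```text
t 4.0 fix [-84.4 -78.6  65.9] yaw [-90.36   0.05 105.1 ] F [ 17.5   2.3 -27. ] w 0.02378281393412779 
-> tx,ty,tz [ 0.0006 -0.0001  0.0005] turn 0.0
```

View pics/side1c.png

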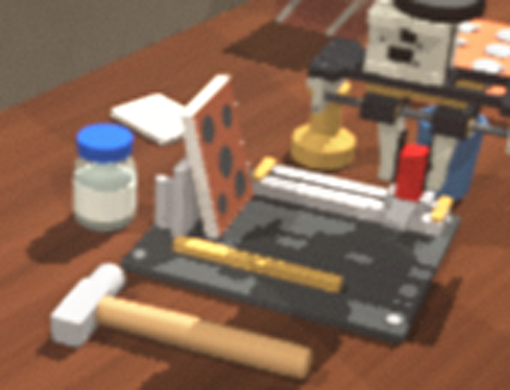

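The side view shows the red grip at (410,172) against the front brass stop, and the force rises without further motion, so the lock is open. Release and go up.

>>> apply_moves:
  deltas:
    - {"tx": 0, "ty": 0, "tz": -0.003, "turn": 0, "gripper": 0.015}
    - {"tx": 0, "ty": 0, "tz": -0.003, "turn": 0, "gripper": 0.087}
    - {"tx": 0, "ty": 0, "tz": -0.003, "turn": 0, "gripper": 0.087}
    - {"tx": 0, "ty": -0.01, "tz": -0.003, "turn": 0, "gripper": 0.087}
    - {"tx": 0, "ty": -0.04, "tz": -0.003, "turn": 0, "gripper": 0.087}

```text
time_s: 4.6
tcp_pos: [0.5131, -0.2011, 0.1057]
eef_rot: [-89.7, -0.1, 105.0]
contact_force: [0.5, -0.3, 0.7]
gripper_width: 0.05
```

>>> apply_moves:
  deltas:
    - {"tx": 0, "ty": -0.04, "tz": 0, "turn": 0, "gripper": 0.087}
    - {"tx": 0, "ty": -0.08, "tz": 0, "turn": 0, "gripper": 0.087}
    - {"tx": 0.0, "ty": -0.1, "tz": 0, "turn": 0, "gripper": 0.087}
    - {"tx": 0.04, "ty": -0.1, "tz": -0.04, "turn": 0, "gripper": 0.087}
    - {"tx": 0.073, "ty": -0.1, "tz": -0.07, "turn": 0, "gripper": 0.087}

```text
time_s: 5.1
tcp_pos: [0.5636, -0.1136, 0.2096]
eef_rot: [-90.2, 0.0, 104.9]
contact_force: [0.6, -0.3, 0.2]
gripper_width: 0.0858
```

```bash
python3 -c "
from h import *
go(79,-5,170)"
```

```text
t 5.1 fix [-15.7  -6.7 209.6] yaw [-90.24   0.05 104.89] F [ 0.6 -0.3  0.2] w 0.08582312119198825 
-> tx,ty,tz [ 0.0021  0.04   -0.0946] turn -0.0037
```

>>> apply_moves:
  deltas:
    - {"tx": 0, "ty": 0, "tz": -0.047, "turn": -0.004, "gripper": 0.087}
    - {"tx": 0, "ty": 0, "tz": -0.095, "turn": -0.004, "gripper": 0.087}
    - {"tx": 0, "ty": 0.04, "tz": -0.095, "turn": -0.004, "gripper": 0.087}
    - {"tx": 0, "ty": 0.06, "tz": -0.095, "turn": -0.004, "gripper": 0.087}
    - {"tx": 0, "ty": 0.088, "tz": -0.095, "turn": -0.004, "gripper": 0.087}

```text
time_s: 5.6
tcp_pos: [0.6554, -0.0887, 0.1195]
eef_rot: [-90.1, 0.0, 105.3]
contact_force: [0.8, -0.1, 0.3]
gripper_width: 0.0869
```

Run:
```python
from h import *
go(79,-6,120)
for n,b in(("top",(275,475,150,310)),("side",(230,400,110,240))):
    im,d=capture(n);crop(n,im,*b,3,f"pics/{n}2c.png")
```

```text
t 5.6 fix [ 79.4  -6.6 119.5] yaw [-90.09   0.03 105.32] F [ 0.8 -0.1  0.3] w 0.08693010112962461 
-> tx,ty,tz [ 0.0006 -0.0005  0.0004] turn 0.0039
```

View pics/side2c.png

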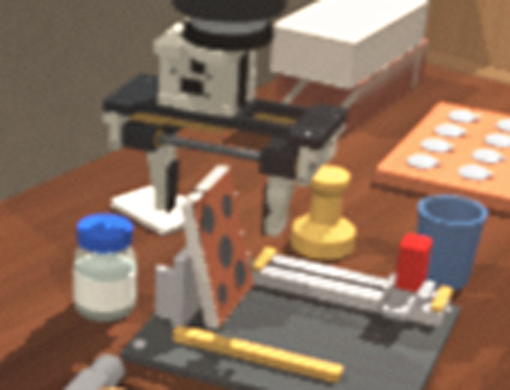

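>>> apply_moves:
  deltas:
    - {"tx": 0, "ty": 0.002, "tz": 0.002, "turn": 0.004, "gripper": 0.04}
    - {"tx": 0, "ty": 0.002, "tz": 0.002, "turn": 0.004, "gripper": 0.04}
    - {"tx": 0, "ty": 0.002, "tz": 0.002, "turn": 0.004, "gripper": 0.04}
    - {"tx": 0, "ty": 0.002, "tz": 0.002, "turn": 0.004, "gripper": 0.04}
    - {"tx": 0, "ty": 0.002, "tz": 0.002, "turn": 0.004, "gripper": 0.04}
  newtons: 15

```text
time_s: 6.2
tcp_pos: [0.6533, -0.0893, 0.1175]
eef_rot: [-90.1, 0.0, 105.1]
contact_force: [0.3, 0.2, -0.2]
gripper_width: 0.0524
```

>>> apply_moves:
  deltas:
    - {"tx": 0, "ty": 0, "tz": 0, "turn": 0, "gripper": 0.03}
    - {"tx": 0, "ty": 0, "tz": 0, "turn": 0, "gripper": 0.025}
    - {"tx": 0, "ty": 0, "tz": 0, "turn": 0, "gripper": 0.02}
    - {"tx": 0, "ty": 0, "tz": 0, "turn": 0, "gripper": 0.015}
    - {"tx": 0, "ty": 0, "tz": 0, "turn": 0, "gripper": 0.01}

```text
time_s: 6.7
tcp_pos: [0.6525, -0.0895, 0.1165]
eef_rot: [-89.9, -0.0, 105.1]
contact_force: [-2.8, 0.0, 3.5]
gripper_width: 0.0156
```

>>> apply_moves:
  deltas:
    - {"tx": 0, "ty": 0, "tz": 0, "turn": 0, "gripper": 0.01}
    - {"tx": 0, "ty": 0, "tz": 0, "turn": 0, "gripper": 0.01}
    - {"tx": 0, "ty": 0, "tz": 0, "turn": 0, "gripper": 0.01}

```text
time_s: 7.0
tcp_pos: [0.6525, -0.0895, 0.1165]
eef_rot: [-90.0, -0.0, 105.1]
contact_force: [-2.8, 0.2, 2.9]
gripper_width: 0.0156
```

Run:
```python
from h import *
go(79,-6,120)
for n,b in(("top",(275,475,150,310)),("side",(230,400,110,240))):
    im,d=capture(n);crop(n,im,*b,3,f"pics/{n}3c.png")
```

```text
t 7.0 fix [ 76.3  -6.6 116.5] yaw [-89.96  -0.   105.06] F [-2.8  0.2  2.9] w 0.015619013399857561 
-> tx,ty,tz [ 0.0006 -0.0035 -0.0027] turn -0.0006
```

View pics/side3c.png

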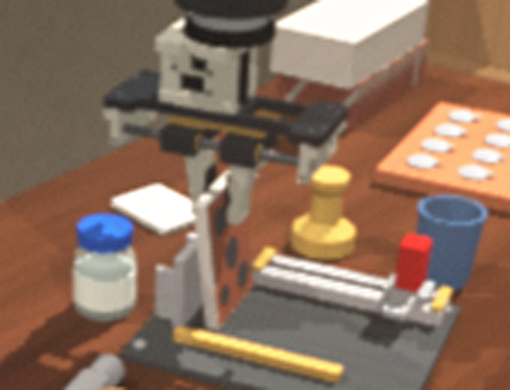

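The side view shows the board nearly upright in the jaws (opening 15.6 mm, so still tilted about 8°). A slight lift should let it align.

>>> apply_moves:
  deltas:
    - {"tx": 0, "ty": -0.002, "tz": 0, "turn": 0, "gripper": 0.008}
    - {"tx": 0, "ty": -0.004, "tz": 0, "turn": 0, "gripper": 0.008}
    - {"tx": 0, "ty": -0.004, "tz": 0, "turn": 0, "gripper": 0.008}
    - {"tx": 0, "ty": -0.004, "tz": 0, "turn": 0, "gripper": 0.008}

```text
time_s: 7.5
tcp_pos: [0.6532, -0.0892, 0.1205]
eef_rot: [-90.0, -0.0, 105.1]
contact_force: [0.1, 0.3, -2.1]
gripper_width: 0.0118
```

Run:
```python
from h import *
go(79,-6,120)
for n,b in(("top",(275,475,150,310)),("side",(230,400,110,240))):
    im,d=capture(n);crop(n,im,*b,3,f"pics/{n}4c.png")
```

```text
t 7.5 fix [ 77.1  -6.5 120.5] yaw [-90.03  -0.   105.07] F [ 0.1  0.3 -2.1] w 0.011785097893658386 
-> tx,ty,tz [ 0.0005  0.0005 -0.0019] turn -0.0005
```

View pics/side4c.png

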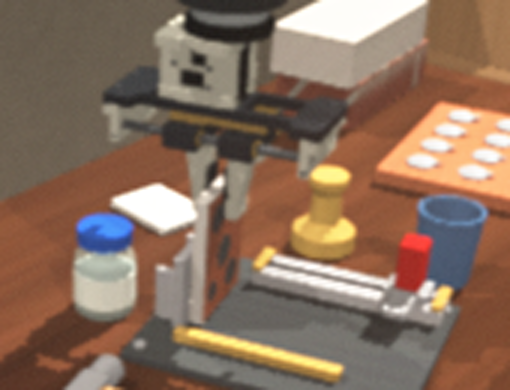

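The board is held upright and free: opening 11.8 mm and 2.1 N of weight. I centre it in y, move it near the fence and set it down.

>>> apply_moves:
  deltas:
    - {"tx": 0.003, "ty": 0, "tz": 0, "turn": 0, "gripper": 0.008}
    - {"tx": 0.006, "ty": 0, "tz": -0.001, "turn": 0, "gripper": 0.008}
    - {"tx": 0.006, "ty": 0.002, "tz": -0.001, "turn": 0, "gripper": 0.008}
    - {"tx": 0.006, "ty": 0.003, "tz": -0.001, "turn": 0, "gripper": 0.008}
    - {"tx": 0.006, "ty": 0.003, "tz": -0.001, "turn": 0, "gripper": 0.008}

```text
time_s: 8.1
tcp_pos: [0.6527, -0.0831, 0.118]
eef_rot: [-90.1, 0.0, 105.1]
contact_force: [-0.1, 1.8, 2.6]
gripper_width: 0.012
```

Run:
```python
from h import *
go(78,0,116)
```

```text
t 8.1 fix [ 78.2  -0.5 118. ] yaw [-90.05   0.01 105.08] F [-0.1  1.8  2.6] w 0.011976066793171347 
-> tx,ty,tz [0.0005 0.002  0.0002] turn -0.0003
```

>>> apply_moves:
  deltas:
    - {"tx": 0, "ty": 0, "tz": 0, "turn": 0, "gripper": 0.02}
    - {"tx": 0, "ty": 0, "tz": 0, "turn": 0, "gripper": 0.02}
    - {"tx": 0, "ty": 0, "tz": 0, "turn": 0, "gripper": 0.02}
    - {"tx": 0, "ty": -0.008, "tz": 0, "turn": 0, "gripper": 0.02}
    - {"tx": 0, "ty": -0.014, "tz": 0, "turn": 0, "gripper": 0.02}

```text
time_s: 8.6
tcp_pos: [0.6525, -0.0834, 0.1323]
eef_rot: [-90.0, 0.0, 105.1]
contact_force: [-0.2, 0.0, 0.0]
gripper_width: 0.0201
```

Run:
```python
from h import *
go(64,0,132)
for n,b in(("top",(275,475,150,310)),("side",(230,400,110,240))):
    im,d=capture(n);crop(n,im,*b,3,f"pics/{n}5c.png")
```

```text
t 8.6 fix [ 77.9  -0.7 132.3] yaw [-90.01   0.02 105.07] F [-0.2  0.   0. ] w 0.020112342905196697 
-> tx,ty,tz [0.0007 0.0003 0.0139] turn -0.0005
```

View pics/side5c.png

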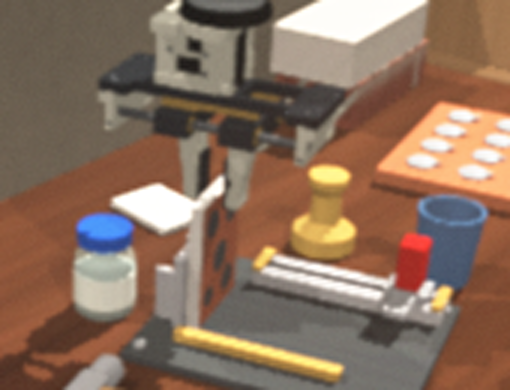

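The board stands upright on its own between the open fingers, close to the fence. Now I tip it forward slowly.

>>> apply_moves:
  deltas:
    - {"tx": 0, "ty": 0, "tz": 0.003, "turn": 0, "gripper": 0.02}
    - {"tx": 0, "ty": 0, "tz": 0.006, "turn": 0, "gripper": 0.02}
    - {"tx": 0, "ty": 0.001, "tz": 0.009, "turn": 0, "gripper": 0.02}
    - {"tx": 0, "ty": 0.002, "tz": 0.012, "turn": 0, "gripper": 0.02}
    - {"tx": 0, "ty": 0.003, "tz": 0.015, "turn": 0, "gripper": 0.02}

```text
time_s: 9.2
tcp_pos: [0.6374, -0.0873, 0.1283]
eef_rot: [-90.0, -0.0, 105.1]
contact_force: [-0.1, -0.4, 0.6]
gripper_width: 0.02
```

>>> apply_moves:
  deltas:
    - {"tx": 0, "ty": 0.001, "tz": 0.002, "turn": 0, "gripper": 0.02}
    - {"tx": 0, "ty": 0.002, "tz": 0.005, "turn": 0, "gripper": 0.022}
    - {"tx": 0, "ty": 0.003, "tz": 0.008, "turn": 0, "gripper": 0.026}

```text
time_s: 9.5
tcp_pos: [0.6299, -0.0893, 0.1254]
eef_rot: [-90.0, -0.0, 105.1]
contact_force: [0.3, -0.1, -0.6]
gripper_width: 0.0242
```

Run:
```python
from h import *
go(64,0,132)
for n,b in(("top",(275,475,150,310)),("side",(230,400,110,240))):
    im,d=capture(n);crop(n,im,*b,3,f"pics/{n}6c.png")
```

```text
t 9.5 fix [ 54.5  -0.5 125.4] yaw [-89.99  -0.   105.07] F [ 0.3 -0.1 -0.6] w 0.024231528898134735 
-> tx,ty,tz [ 0.0005 -0.0066 -0.0095] turn -0.0006
```

View pics/side6c.png

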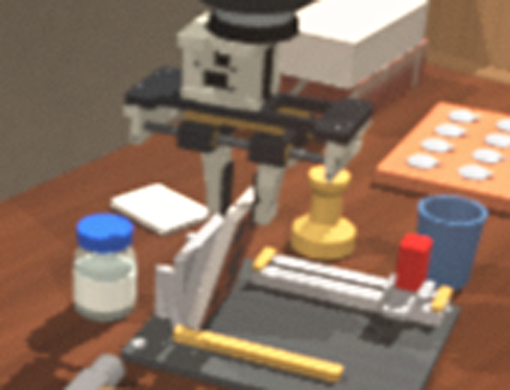

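The board now leans forward on the front finger (about 15° past upright). Open gradually and lower.

>>> apply_moves:
  deltas:
    - {"tx": 0, "ty": 0.001, "tz": 0, "turn": 0, "gripper": 0.03}
    - {"tx": 0, "ty": 0.002, "tz": 0, "turn": 0, "gripper": 0.036}
    - {"tx": 0, "ty": 0.003, "tz": 0, "turn": 0, "gripper": 0.042}
    - {"tx": 0, "ty": 0.004, "tz": 0, "turn": 0, "gripper": 0.048}
    - {"tx": 0, "ty": 0.005, "tz": 0, "turn": 0, "gripper": 0.054}

```text
time_s: 10.1
tcp_pos: [0.6302, -0.0893, 0.1204]
eef_rot: [-90.0, -0.0, 105.1]
contact_force: [-0.7, -0.1, 0.2]
gripper_width: 0.0506
```

>>> apply_moves:
  deltas:
    - {"tx": 0, "ty": 0.001, "tz": 0, "turn": 0, "gripper": 0.06}
    - {"tx": 0, "ty": 0.003, "tz": 0, "turn": 0, "gripper": 0.066}
    - {"tx": 0, "ty": 0.004, "tz": 0, "turn": 0, "gripper": 0.072}
    - {"tx": 0, "ty": 0.006, "tz": 0, "turn": 0, "gripper": 0.078}
    - {"tx": 0, "ty": 0.008, "tz": 0, "turn": 0, "gripper": 0.087}

```text
time_s: 10.6
tcp_pos: [0.6301, -0.0893, 0.1124]
eef_rot: [-90.0, 0.0, 105.1]
contact_force: [-0.8, -0.2, 0.0]
gripper_width: 0.081
```

Run:
```python
from h import *
go(64,0,132)
for n,b in(("top",(275,475,150,310)),("side",(230,400,110,240))):
    im,d=capture(n);crop(n,im,*b,3,f"pics/{n}7c.png")
```

```text
t 10.6 fix [ 54.7  -0.6 112.4] yaw [-89.99   0.   105.07] F [-0.8 -0.2  0. ] w 0.08099951411053137 
-> tx,ty,tz [ 0.0006 -0.0196 -0.0093] turn -0.0005
```

View pics/side7c.png

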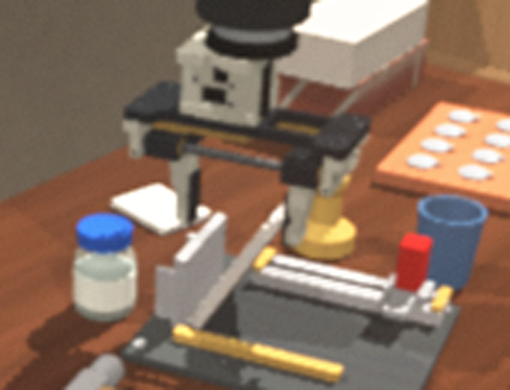

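>>> apply_moves:
  deltas:
    - {"tx": 0, "ty": 0.001, "tz": 0.003, "turn": 0, "gripper": 0.087}
    - {"tx": 0, "ty": 0.003, "tz": 0.006, "turn": 0, "gripper": 0.087}
    - {"tx": 0, "ty": 0.005, "tz": 0.01, "turn": 0, "gripper": 0.087}
    - {"tx": 0, "ty": 0.006, "tz": 0.013, "turn": 0, "gripper": 0.087}
    - {"tx": 0, "ty": 0.008, "tz": 0.016, "turn": 0, "gripper": 0.087}

```text
time_s: 11.2
tcp_pos: [0.6144, -0.0935, 0.1046]
eef_rot: [-90.0, 0.0, 105.1]
contact_force: [-0.7, -0.5, 0.0]
gripper_width: 0.087
```

>>> apply_moves:
  deltas:
    - {"tx": 0, "ty": 0.002, "tz": 0.002, "turn": 0, "gripper": 0.087}
    - {"tx": 0, "ty": 0.004, "tz": 0.004, "turn": 0, "gripper": 0.087}
    - {"tx": 0, "ty": 0.006, "tz": 0.006, "turn": 0, "gripper": 0.087}
    - {"tx": 0, "ty": 0.007, "tz": 0.008, "turn": 0, "gripper": 0.087}

```text
time_s: 11.6
tcp_pos: [0.6067, -0.0955, 0.0973]
eef_rot: [-90.0, -0.0, 105.1]
contact_force: [-1.1, -0.1, -0.2]
gripper_width: 0.0867
```

Run:
```python
from h import *
go(64,0,132)
for n,b in(("top",(275,475,150,310)),("side",(230,400,110,240))):
    im,d=capture(n);crop(n,im,*b,3,f"pics/{n}8c.png")
```

```text
t 11.6 fix [30.6 -0.5 97.3] yaw [-89.99  -0.   105.06] F [-1.1 -0.1 -0.2] w 0.08673761357136896 
-> tx,ty,tz [ 0.0005 -0.0347 -0.0334] turn -0.0006
```

View pics/side8c.png

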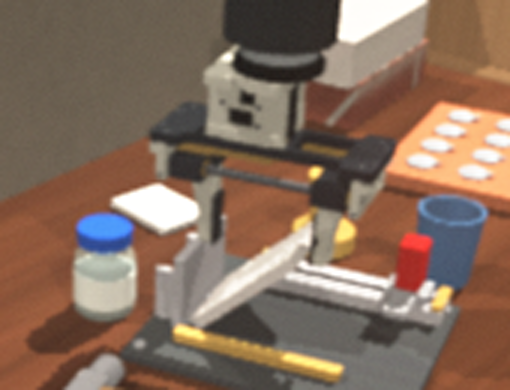

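View pics/top8c.png

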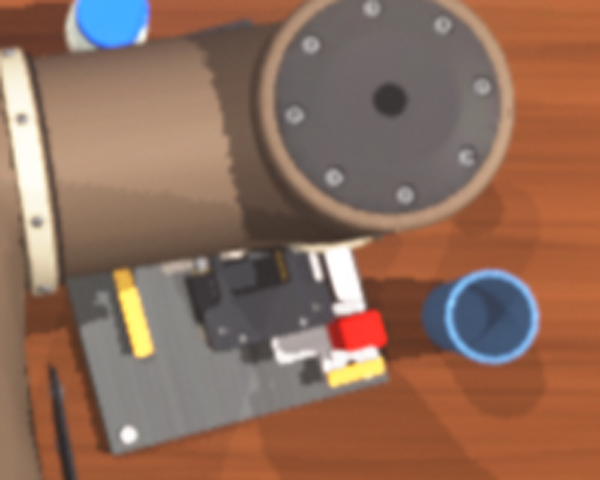

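Run:
```python
from h import *
for x in (66,72,78,85): print(x,((proj("side",f2w(x,45,10))[0]-[230,110]+.333)*3).round(0))
im=cv2.imread("pics/side8c.png")[200:350,130:340];cv2.imwrite("pics/z8.png",cv2.resize(im,None,fx=3.5,fy=3.5,interpolation=cv2.INTER_CUBIC))
```

```text
66 [203. 333.]
72 [197. 332.]
78 [191. 330.]
85 [184. 328.]
```

View pics/z8.png

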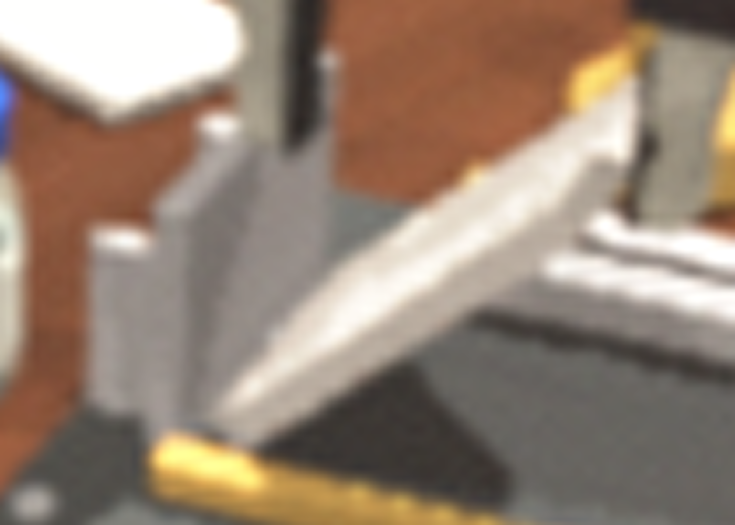

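>>> apply_moves:
  deltas:
    - {"tx": 0, "ty": 0.002, "tz": 0.002, "turn": 0, "gripper": 0.087}
    - {"tx": 0, "ty": 0.004, "tz": 0.004, "turn": 0, "gripper": 0.087}
    - {"tx": 0, "ty": 0.006, "tz": 0.006, "turn": 0, "gripper": 0.087}
    - {"tx": 0, "ty": 0.007, "tz": 0.008, "turn": 0, "gripper": 0.087}
    - {"tx": 0, "ty": 0.008, "tz": 0.01, "turn": 0, "gripper": 0.087}

```text
time_s: 12.2
tcp_pos: [0.5993, -0.0976, 0.0913]
eef_rot: [-90.3, 0.0, 105.1]
contact_force: [-1.2, -1.1, -0.9]
gripper_width: 0.0869
```

>>> apply_moves:
  deltas:
    - {"tx": 0, "ty": 0.001, "tz": -0.002, "turn": 0, "gripper": 0.087}
    - {"tx": 0, "ty": 0.002, "tz": -0.004, "turn": 0, "gripper": 0.087}
    - {"tx": 0, "ty": 0.003, "tz": -0.006, "turn": 0, "gripper": 0.087}

```text
time_s: 12.5
tcp_pos: [0.6008, -0.0972, 0.0856]
eef_rot: [-89.7, -0.0, 105.0]
contact_force: [-10.1, -3.0, 5.5]
gripper_width: 0.0869
```

```bash
cat > look.py <<'E'
from h import *
import sys
def look(k):
    go(0,0,0)
    im,d=capture("side");cv2.imwrite(f"pics/side{k}.png",im[:,:,::-1])
    crop("side",im,270,360,160,235,8,f"pics/s{k}.png")
look(sys.argv[1])
E
python3 look.py 9
```

```text
t 12.5 fix [24.4 -0.6 85.6] yaw [-89.69  -0.03 105.05] F [-10.1  -3.    5.5] w 0.08692951548093872 
-> tx,ty,tz [0.0005 0.0857 0.024 ] turn -0.0009
```

View pics/s9.png

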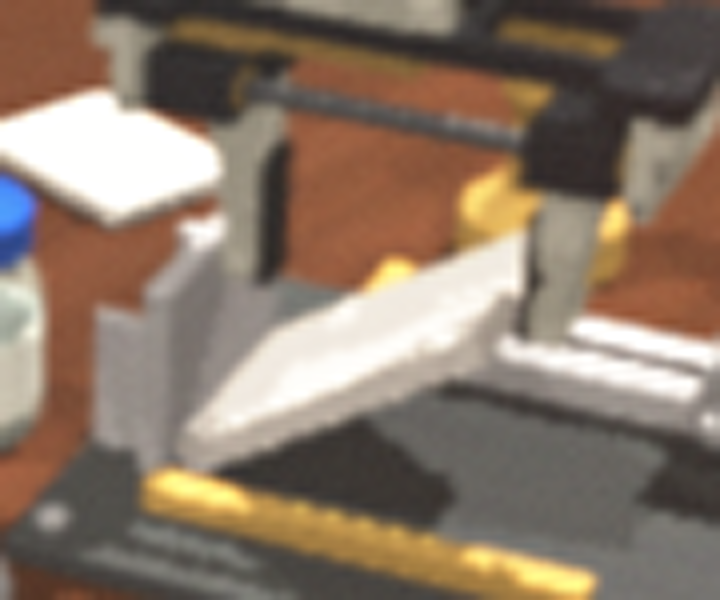

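The foot is now against the fence (10 N reaction) and the board is held between fence and front finger at about 35°. I lower along the ladder curve.

>>> apply_moves:
  deltas:
    - {"tx": 0, "ty": 0.002, "tz": 0.001, "turn": 0, "gripper": 0.087}
    - {"tx": 0, "ty": 0.004, "tz": 0.002, "turn": 0, "gripper": 0.087}
    - {"tx": 0, "ty": 0.006, "tz": 0.003, "turn": 0, "gripper": 0.087}
    - {"tx": 0, "ty": 0.008, "tz": 0.0045, "turn": 0, "gripper": 0.087}

```text
time_s: 12.95
tcp_pos: [0.5962, -0.0985, 0.0773]
eef_rot: [-89.7, -0.0, 105.0]
contact_force: [-5.4, -1.7, 2.7]
gripper_width: 0.0869
```

```bash
python3 look.py 10
```

```text
t 12.95 fix [19.6 -0.6 77.3] yaw [-89.68  -0.04 105.03] F [-5.4 -1.7  2.7] w 0.0868727379443866 
-> tx,ty,tz [0.0005 0.0774 0.0192] turn -0.0012
```

View pics/s10.png

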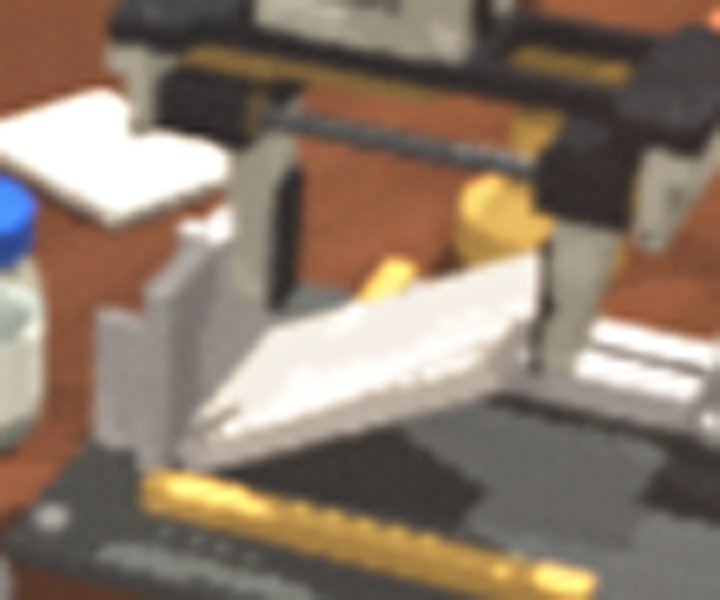

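>>> apply_moves:
  deltas:
    - {"tx": 0, "ty": 0.002, "tz": 0.0005, "turn": 0, "gripper": 0.087}
    - {"tx": 0, "ty": 0.004, "tz": 0.001, "turn": 0, "gripper": 0.087}
    - {"tx": 0, "ty": 0.006, "tz": 0.002, "turn": 0, "gripper": 0.087}
    - {"tx": 0, "ty": 0.009, "tz": 0.003, "turn": 0, "gripper": 0.087}

```text
time_s: 13.4
tcp_pos: [0.5927, -0.0994, 0.0681]
eef_rot: [-89.6, -0.0, 105.0]
contact_force: [-7.9, -2.3, 3.7]
gripper_width: 0.0872
```

```bash
python3 look.py 11
```

```text
t 13.4 fix [16.  -0.6 68.1] yaw [-89.61  -0.05 105.02] F [-7.9 -2.3  3.7] w 0.08722990270156396 
-> tx,ty,tz [0.0005 0.0683 0.0155] turn -0.0014
```

View pics/s11.png

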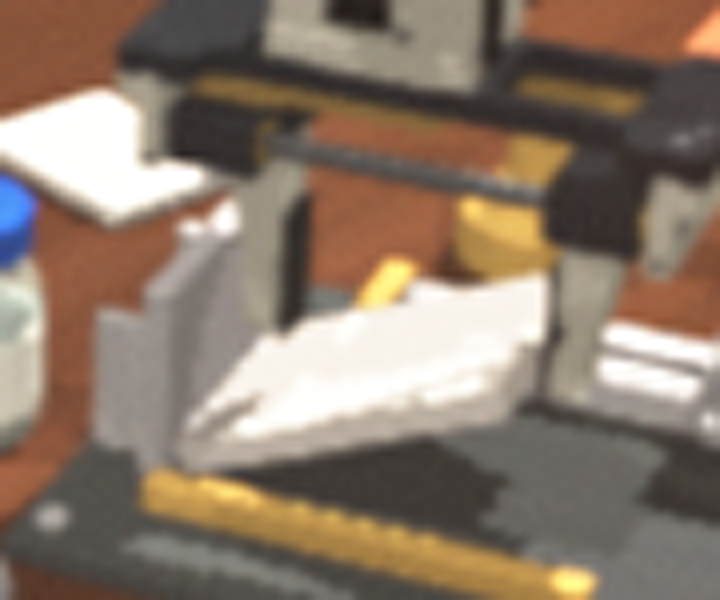

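>>> apply_moves:
  deltas:
    - {"tx": 0, "ty": 0.002, "tz": 0.0007, "turn": 0, "gripper": 0.087}
    - {"tx": 0, "ty": 0.004, "tz": 0.0015, "turn": 0, "gripper": 0.087}
    - {"tx": 0, "ty": 0.006, "tz": 0.002, "turn": 0, "gripper": 0.087}
    - {"tx": 0, "ty": 0.009, "tz": 0.003, "turn": 0, "gripper": 0.087}

```text
time_s: 13.85
tcp_pos: [0.5897, -0.1001, 0.059]
eef_rot: [-89.6, -0.1, 105.0]
contact_force: [-6.9, -3.6, 2.9]
gripper_width: 0.0872
```

```bash
python3 look.py 12
```

```text
t 13.85 fix [12.9 -0.5 59. ] yaw [-89.6   -0.05 105.01] F [-6.9 -3.6  2.9] w 0.0871851358914779 
-> tx,ty,tz [0.0005 0.0591 0.0125] turn -0.0015
```

View pics/s12.png

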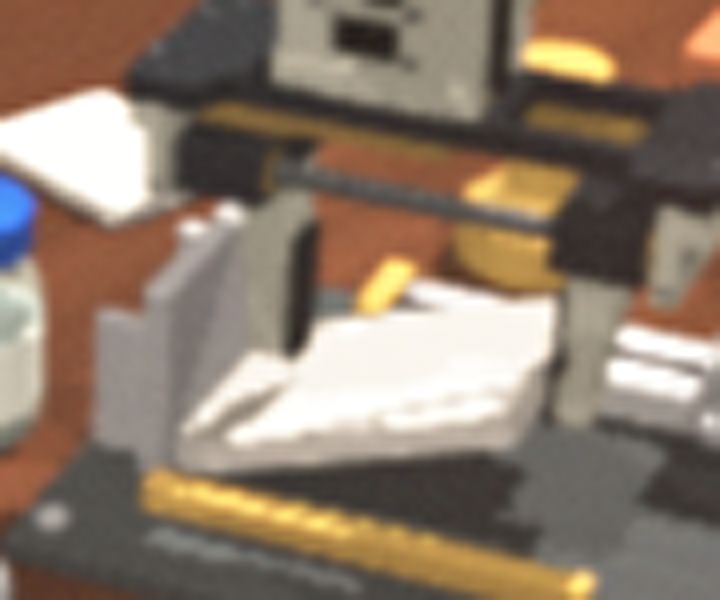

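>>> apply_moves:
  deltas:
    - {"tx": 0, "ty": 0.002, "tz": 0.0005, "turn": 0, "gripper": 0.087}
    - {"tx": 0, "ty": 0.004, "tz": 0.001, "turn": 0, "gripper": 0.087}
    - {"tx": 0, "ty": 0.006, "tz": 0.0015, "turn": 0, "gripper": 0.087}
    - {"tx": 0, "ty": 0.008, "tz": 0.002, "turn": 0, "gripper": 0.087}

```text
time_s: 14.3
tcp_pos: [0.5878, -0.1006, 0.0509]
eef_rot: [-89.6, -0.1, 105.0]
contact_force: [-6.7, -2.2, 1.1]
gripper_width: 0.0868
```

```bash
python3 look.py 13
```

```text
t 14.3 fix [11.  -0.5 50.9] yaw [-89.61  -0.06 105.01] F [-6.7 -2.2  1.1] w 0.08684266179638236 
-> tx,ty,tz [0.0004 0.0509 0.0107] turn -0.0015
```

View pics/s13.png

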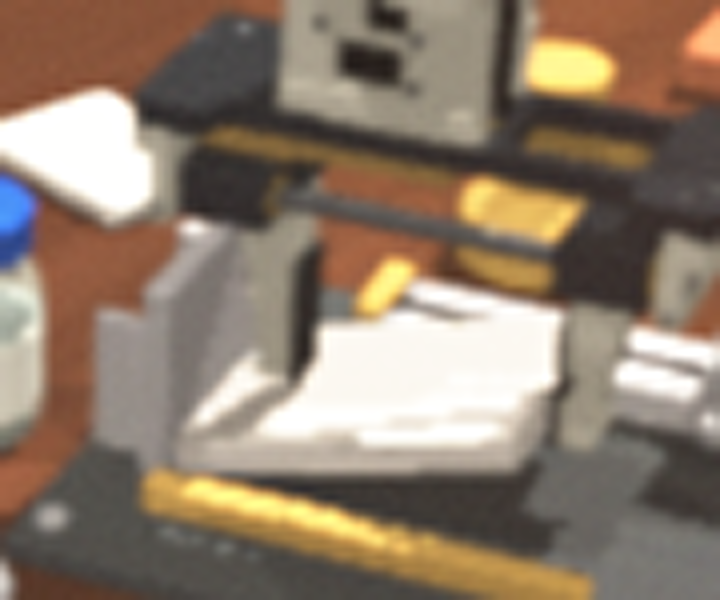

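>>> apply_moves:
  deltas:
    - {"tx": 0, "ty": 0.0015, "tz": 0.0003, "turn": 0, "gripper": 0.087}
    - {"tx": 0, "ty": 0.003, "tz": 0.0007, "turn": 0, "gripper": 0.087}
    - {"tx": 0, "ty": 0.0045, "tz": 0.001, "turn": 0, "gripper": 0.087}
    - {"tx": 0, "ty": 0.006, "tz": 0.0013, "turn": 0, "gripper": 0.087}

```text
time_s: 14.75
tcp_pos: [0.5871, -0.1009, 0.046]
eef_rot: [-89.7, -0.0, 105.0]
contact_force: [-14.6, -0.7, 19.2]
gripper_width: 0.0874
```

```bash
python3 look.py 14
```

```text
t 14.75 fix [10.2 -0.6 46. ] yaw [-89.68  -0.03 105.04] F [-14.6  -0.7  19.2] w 0.08739460178329693 
-> tx,ty,tz [0.0006 0.0461 0.0099] turn -0.001
```

View pics/s14.png

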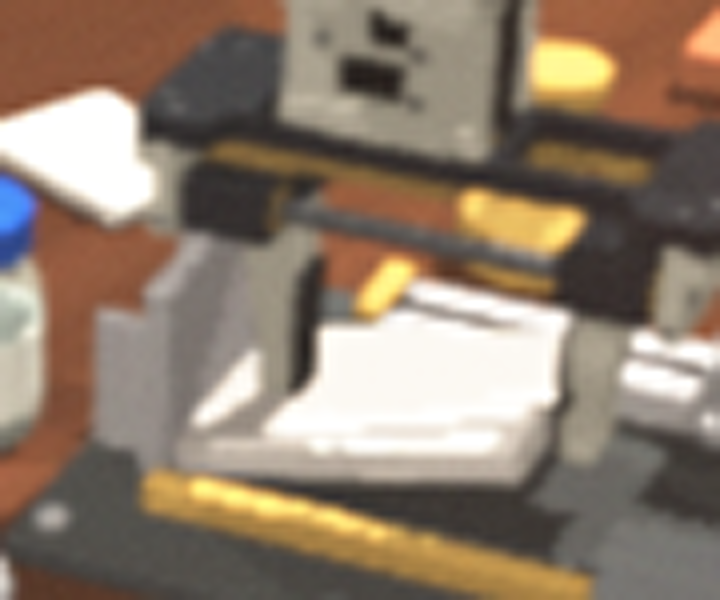

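>>> apply_moves:
  deltas:
    - {"tx": 0, "ty": 0.0, "tz": 0.0005, "turn": 0, "gripper": 0.087}
    - {"tx": 0, "ty": 0.001, "tz": 0.001, "turn": 0, "gripper": 0.087}
    - {"tx": 0, "ty": 0.0015, "tz": 0.0012, "turn": 0, "gripper": 0.087}

```text
time_s: 15.1
tcp_pos: [0.587, -0.101, 0.0458]
eef_rot: [-89.8, -0.0, 105.1]
contact_force: [-12.3, 0.3, 20.5]
gripper_width: 0.0871
```

```bash
python3 look.py 15
```

```text
t 15.1 fix [10.  -0.7 45.8] yaw [-89.83  -0.01 105.07] F [-12.3   0.3  20.5] w 0.08705255292967135 
-> tx,ty,tz [0.0006 0.0458 0.0099] turn -0.0006
```

View pics/s15.png

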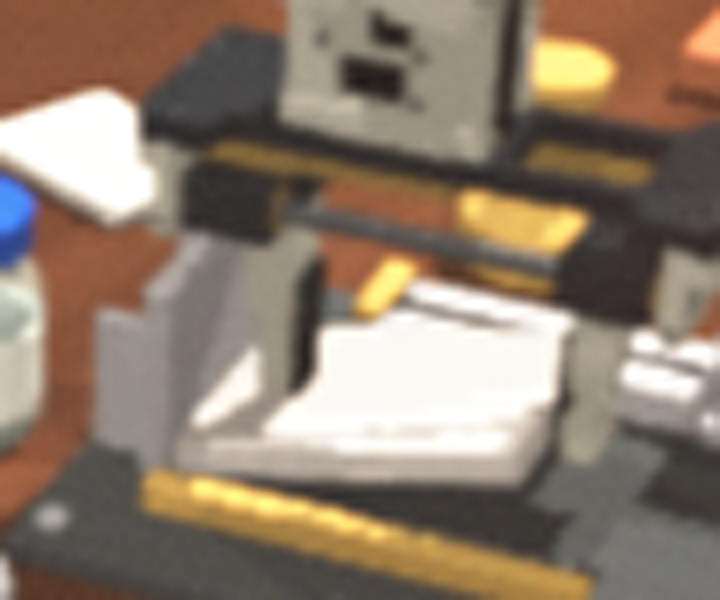

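>>> apply_moves:
  deltas:
    - {"tx": 0, "ty": 0.0, "tz": 0.0005, "turn": 0, "gripper": 0.087}
    - {"tx": 0, "ty": 0.0, "tz": 0.001, "turn": 0, "gripper": 0.087}
    - {"tx": 0, "ty": 0.0, "tz": 0.0015, "turn": 0, "gripper": 0.087}

```text
time_s: 15.45
tcp_pos: [0.5868, -0.101, 0.0459]
eef_rot: [-90.0, 0.0, 105.1]
contact_force: [-6.2, 1.1, 11.5]
gripper_width: 0.0874
```

>>> apply_moves:
  deltas:
    - {"tx": 0, "ty": 0.0, "tz": 0.0005, "turn": 0, "gripper": 0.087}
    - {"tx": 0, "ty": 0.0, "tz": 0.001, "turn": 0, "gripper": 0.087}

```text
time_s: 15.65
tcp_pos: [0.5867, -0.1011, 0.0459]
eef_rot: [-90.1, 0.0, 105.1]
contact_force: [-3.1, 1.6, 9.8]
gripper_width: 0.0869
```

```bash
python3 look.py 16
```

```text
t 15.65 fix [ 9.8 -0.7 45.9] yaw [-90.06   0.02 105.09] F [-3.1  1.6  9.8] w 0.08692025054294232 
-> tx,ty,tz [0.0007 0.0459 0.0098] turn -0.0002
```

View pics/s16.png

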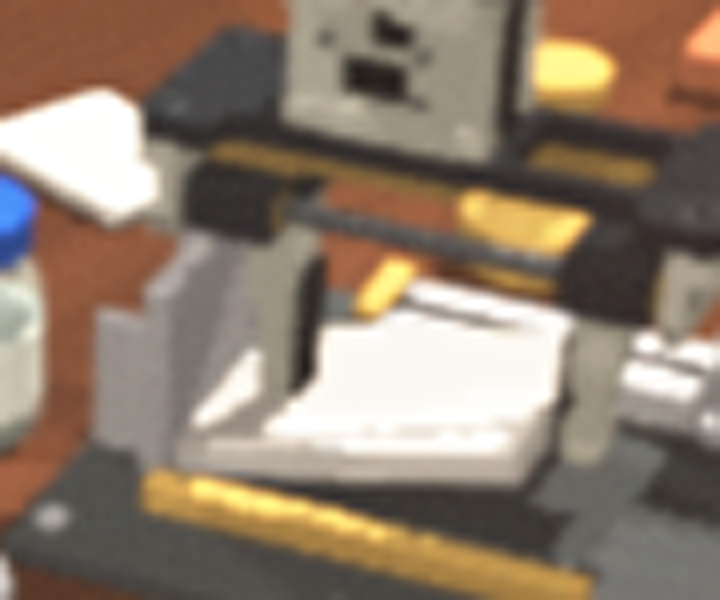

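>>> apply_moves:
  deltas:
    - {"tx": 0, "ty": 0.0, "tz": 0.0005, "turn": 0, "gripper": 0.087}
    - {"tx": 0, "ty": 0.0, "tz": 0.001, "turn": 0, "gripper": 0.087}
    - {"tx": 0, "ty": 0.0, "tz": 0.001, "turn": 0, "gripper": 0.087}

```text
time_s: 16.0
tcp_pos: [0.5866, -0.1011, 0.0459]
eef_rot: [-90.1, 0.0, 105.1]
contact_force: [-2.2, 1.5, 7.9]
gripper_width: 0.0871
```

>>> apply_moves:
  deltas:
    - {"tx": 0, "ty": 0.0005, "tz": 0.0005, "turn": 0, "gripper": 0.087}
    - {"tx": 0, "ty": 0.001, "tz": 0.001, "turn": 0, "gripper": 0.087}
    - {"tx": 0, "ty": 0.001, "tz": 0.001, "turn": 0, "gripper": 0.087}

```text
time_s: 16.3
tcp_pos: [0.5865, -0.1012, 0.0455]
eef_rot: [-90.2, 0.1, 105.1]
contact_force: [-1.0, 2.7, 10.2]
gripper_width: 0.0872
```

```bash
python3 look.py 17
```

```text
t 16.3 fix [ 9.5 -0.7 45.5] yaw [-90.24   0.05 105.12] F [-1.   2.7 10.2] w 0.08721338886802191 
-> tx,ty,tz [0.0008 0.0455 0.0097] turn 0.0004
```

View pics/s17.png

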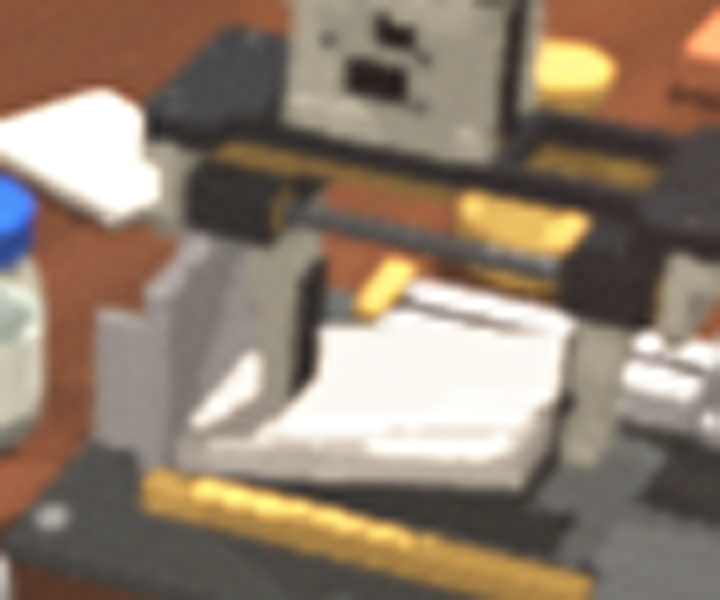

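>>> apply_moves:
  deltas:
    - {"tx": 0, "ty": 0.0, "tz": 0.001, "turn": 0, "gripper": 0.087}
    - {"tx": 0, "ty": 0.0, "tz": 0.002, "turn": 0, "gripper": 0.087}
    - {"tx": 0, "ty": 0.0, "tz": 0.003, "turn": 0, "gripper": 0.087}

```text
time_s: 16.65
tcp_pos: [0.5841, -0.102, 0.045]
eef_rot: [-90.3, 0.1, 105.1]
contact_force: [3.9, 0.1, 4.5]
gripper_width: 0.0869
```

```bash
python3 look.py 18
```

```text
t 16.65 fix [ 7.  -0.9 45. ] yaw [-90.28   0.06 105.12] F [3.9 0.1 4.5] w 0.08685567824240834 
-> tx,ty,tz [0.0009 0.045  0.0073] turn 0.0004
```

View pics/s18.png

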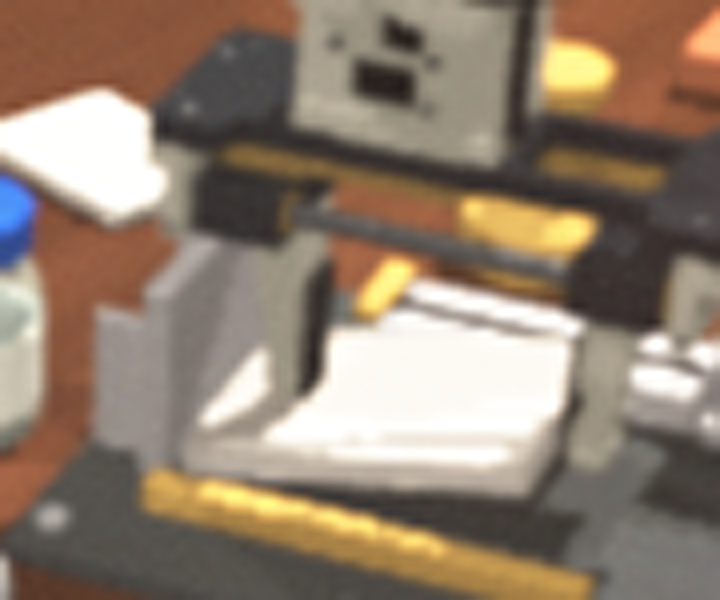

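The board now comes along with the jaws as I draw back (about 4 N of drag), which also brings it towards the ideal x. Continue.

>>> apply_moves:
  deltas:
    - {"tx": 0, "ty": 0.0005, "tz": 0.002, "turn": 0, "gripper": 0.087}
    - {"tx": 0, "ty": 0.0005, "tz": 0.004, "turn": 0, "gripper": 0.087}
    - {"tx": 0, "ty": 0.001, "tz": 0.006, "turn": 0, "gripper": 0.087}

```text
time_s: 17.0
tcp_pos: [0.5788, -0.1036, 0.0444]
eef_rot: [-90.3, 0.1, 105.1]
contact_force: [5.3, 1.7, 7.7]
gripper_width: 0.0875
```

```bash
python3 look.py 19
```

```text
t 17.0 fix [ 1.5 -1.  44.4] yaw [-90.34   0.08 105.12] F [5.3 1.7 7.7] w 0.08746286911971947 
-> tx,ty,tz [0.0011 0.0444 0.0017] turn 0.0004
```

View pics/s19.png

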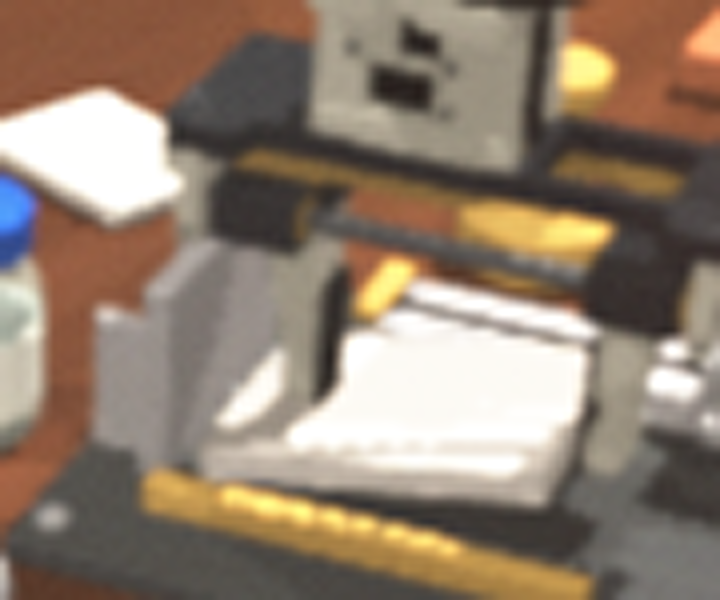

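>>> apply_moves:
  deltas:
    - {"tx": 0, "ty": 0.0005, "tz": 0.002, "turn": 0, "gripper": 0.087}
    - {"tx": 0, "ty": 0.001, "tz": 0.004, "turn": 0, "gripper": 0.087}
    - {"tx": 0, "ty": 0.002, "tz": 0.006, "turn": 0, "gripper": 0.087}

```text
time_s: 17.35
tcp_pos: [0.5746, -0.105, 0.0432]
eef_rot: [-90.5, 0.1, 105.2]
contact_force: [7.5, 2.2, 10.7]
gripper_width: 0.0874
```

```bash
python3 look.py 20
```

```text
t 17.35 fix [-2.9 -1.3 43.2] yaw [-90.53   0.12 105.15] F [ 7.5  2.2 10.7] w 0.08737403949659198 
-> tx,ty,tz [ 0.0014  0.0432 -0.0025] turn 0.0009
```

View pics/s20.png

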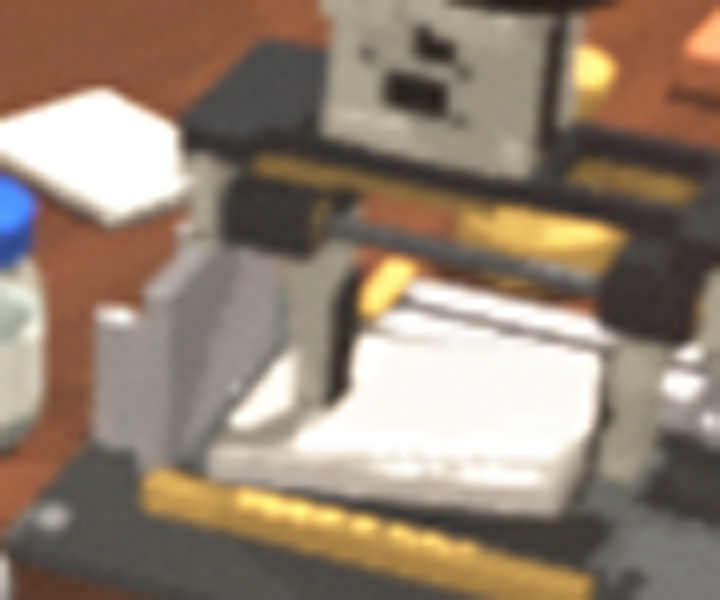

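>>> apply_moves:
  deltas:
    - {"tx": 0, "ty": 0.001, "tz": 0.001, "turn": 0, "gripper": 0.087}
    - {"tx": 0, "ty": 0.002, "tz": 0.002, "turn": 0, "gripper": 0.087}
    - {"tx": 0, "ty": 0.003, "tz": 0.003, "turn": 0, "gripper": 0.087}

```text
time_s: 17.7
tcp_pos: [0.5695, -0.1059, 0.0395]
eef_rot: [-90.3, 0.1, 105.1]
contact_force: [-0.5, 0.3, 0.6]
gripper_width: 0.087
```

```bash
python3 look.py 21
```

```text
t 17.7 fix [-8.1 -0.8 39.5] yaw [-90.28   0.06 105.12] F [-0.5  0.3  0.6] w 0.08698581580938648 
-> tx,ty,tz [ 0.0009  0.0396 -0.0079] turn 0.0004
```

View pics/s21.png

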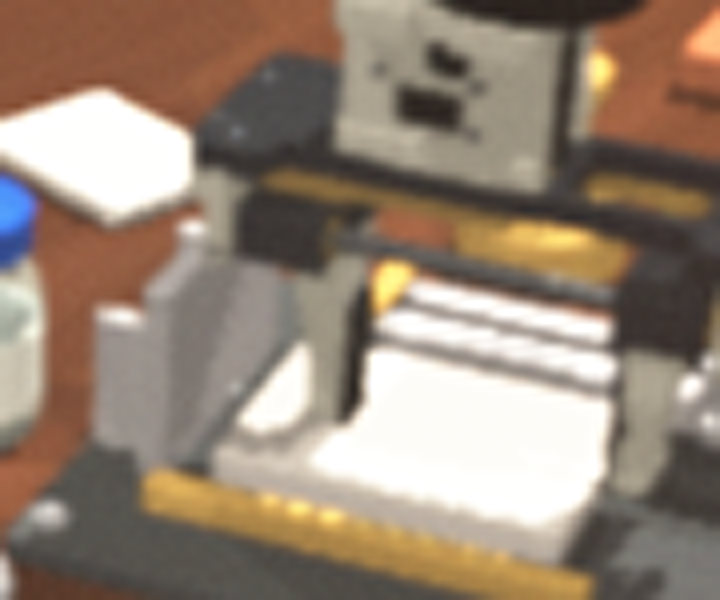

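The board lies flat with the clean face up, and the forces are zero. Go up, move over the lock and check.

>>> apply_moves:
  deltas:
    - {"tx": 0, "ty": -0.02, "tz": 0.0, "turn": 0, "gripper": 0.087}
    - {"tx": 0, "ty": -0.06, "tz": 0.0, "turn": 0, "gripper": 0.087}
    - {"tx": 0, "ty": -0.1, "tz": 0.0, "turn": 0, "gripper": 0.087}
    - {"tx": -0.04, "ty": -0.11, "tz": 0.04, "turn": 0, "gripper": 0.087}
    - {"tx": -0.077, "ty": -0.11, "tz": 0.077, "turn": 0, "gripper": 0.087}

```text
time_s: 18.25
tcp_pos: [0.5166, -0.1925, 0.1487]
eef_rot: [-90.0, -0.0, 105.2]
contact_force: [1.4, -0.8, -0.8]
gripper_width: 0.0872
```

Run:
```python
from h import *
go(-85,-78,65)
for n,b in(("top",(275,475,150,310)),("side",(230,400,110,240))):
    im,d=capture(n);crop(n,im,*b,4,f"pics/{n}22c.png");np.savez(f"pics/{n}22.npz",im=im,d=d)
```

```text
t 18.25 fix [-81.7 -70.6 148.7] yaw [-89.99  -0.01 105.21] F [ 1.4 -0.8 -0.8] w 0.08724512059065284 
-> tx,ty,tz [-0.0074  0.0837  0.0033] turn 0.0019
```

View pics/side22c.png

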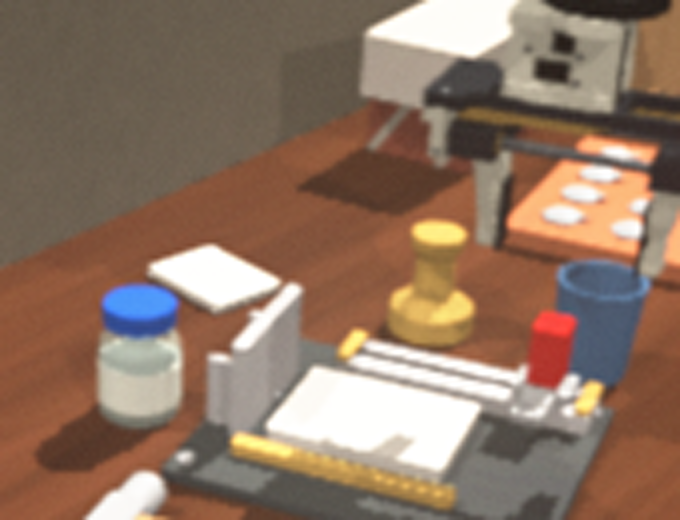

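View pics/top22c.png

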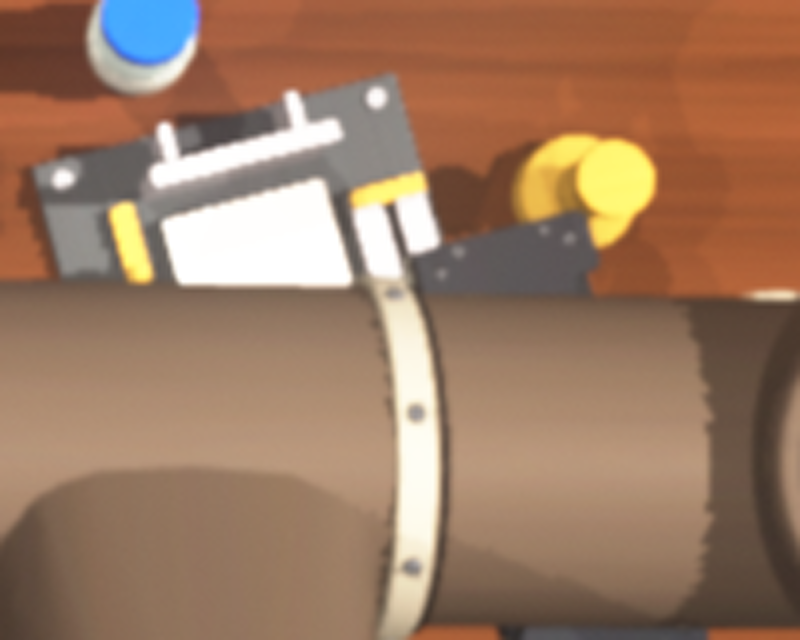

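Run:
```python
from h import *
q=lambda L,x,y:np.array(L)/4.+[x,y]-.375
for p in onplane("top",q([(162,222),(325,180)],275,150),.022): print("top",w2f(p).round(1))
for p in onplane("side",q([(268,408),(318,367),(482,405),(440,477)],230,110),.022): print("side",w2f(p).round(1))
```

```text
top [70.8 43.1 22. ]
top [ 70.8 -49.5  22. ]
side [79.1 20.5 22. ]
side [ 69.7 -48.2  22. ]
side [-49.6 -48.5  22. ]
side [-51.7  51.3  22. ]
```

The board lies at fixture x of about +10 and y of about -2.5, clean side up, and square. Now the lock.

>>> apply_moves:
  deltas:
    - {"tx": -0.001, "ty": 0, "tz": 0, "turn": 0, "gripper": 0.087}
    - {"tx": -0.001, "ty": 0, "tz": 0, "turn": 0, "gripper": 0.087}

```text
time_s: 18.55
tcp_pos: [0.5169, -0.1932, 0.147]
eef_rot: [-89.9, -0.0, 105.0]
contact_force: [-0.5, -0.7, -0.1]
gripper_width: 0.0868
```

```bash
python3 -c "
from h import *
go(-84.5,-78.5,65)"
```

```text
t 18.55 fix [-81.6 -71.4 147. ] yaw [-89.87  -0.05 105.04] F [-0.5 -0.7 -0.1] w 0.08684973514735601 
-> tx,ty,tz [-0.0072  0.082   0.0027] turn -0.0011
```

>>> apply_moves:
  deltas:
    - {"tx": -0.007, "ty": 0.0, "tz": 0.003, "turn": 0, "gripper": 0.087}
    - {"tx": -0.007, "ty": 0.03, "tz": 0.003, "turn": 0, "gripper": 0.087}
    - {"tx": -0.007, "ty": 0.06, "tz": 0.003, "turn": 0, "gripper": 0.087}
    - {"tx": -0.007, "ty": 0.081, "tz": 0.003, "turn": 0, "gripper": 0.087}
    - {"tx": -0.007, "ty": 0.081, "tz": 0.003, "turn": 0, "gripper": 0.05}
  newtons: 20

```text
time_s: 19.05
tcp_pos: [0.5145, -0.2002, 0.0636]
eef_rot: [-89.6, -0.1, 105.1]
contact_force: [0.3, -0.2, 0.2]
gripper_width: 0.0831
```

```bash
python3 -c "
from h import *
go(-84.5,-78.5,65)"
```

```text
t 19.05 fix [-85.8 -77.5  63.6] yaw [-89.65  -0.13 105.1 ] F [ 0.3 -0.2  0.2] w 0.08311371520488656 
-> tx,ty,tz [-0.001  -0.0014 -0.0013] turn -0.0
```

>>> apply_moves:
  deltas:
    - {"tx": -0.001, "ty": -0.001, "tz": -0.001, "turn": 0, "gripper": 0.03}
    - {"tx": -0.001, "ty": -0.001, "tz": -0.001, "turn": 0, "gripper": 0.015}
    - {"tx": -0.001, "ty": -0.001, "tz": -0.001, "turn": 0, "gripper": 0.015}
    - {"tx": -0.001, "ty": -0.001, "tz": -0.001, "turn": 0, "gripper": 0.015}
    - {"tx": -0.001, "ty": -0.001, "tz": -0.001, "turn": 0, "gripper": 0.015}

```text
time_s: 19.55
tcp_pos: [0.5181, -0.2015, 0.0685]
eef_rot: [-90.1, 0.0, 105.1]
contact_force: [0.3, 0.2, -0.2]
gripper_width: 0.0448
```

>>> apply_moves:
  deltas:
    - {"tx": 0, "ty": 0, "tz": 0, "turn": 0, "gripper": 0.015}
    - {"tx": 0, "ty": 0, "tz": 0, "turn": 0, "gripper": 0.015}
    - {"tx": 0, "ty": 0, "tz": 0, "turn": 0, "gripper": 0.015}
    - {"tx": 0, "ty": 0, "tz": 0, "turn": 0, "gripper": 0.015}
    - {"tx": 0, "ty": 0, "tz": 0, "turn": 0, "gripper": 0.015}

```text
time_s: 20.05
tcp_pos: [0.5175, -0.2016, 0.0679]
eef_rot: [-90.0, -0.0, 105.1]
contact_force: [-1.9, -0.3, 2.7]
gripper_width: 0.0241
```

```bash
python3 -c "
from h import *
go(25,-78.5,65)"
```

```text
t 20.05 fix [-83.2 -79.6  67.9] yaw [-89.97  -0.   105.08] F [-1.9 -0.3  2.7] w 0.024119809204208264 
-> tx,ty,tz [ 0.0012  0.0029 -0.1082] turn -0.0003
```

>>> apply_moves:
  deltas:
    - {"tx": 0.0005, "ty": 0, "tz": -0.01, "turn": 0, "gripper": 0.015}
    - {"tx": 0.001, "ty": 0, "tz": -0.022, "turn": 0, "gripper": 0.015}
    - {"tx": 0.001, "ty": 0, "tz": -0.034, "turn": 0, "gripper": 0.015}
    - {"tx": 0.001, "ty": 0, "tz": -0.046, "turn": 0, "gripper": 0.015}
    - {"tx": 0.001, "ty": 0, "tz": -0.058, "turn": 0, "gripper": 0.015}

```text
time_s: 20.55
tcp_pos: [0.5738, -0.1859, 0.0679]
eef_rot: [-90.0, 0.0, 105.1]
contact_force: [-2.9, -5.1, 2.6]
gripper_width: 0.0241
```

>>> apply_moves:
  deltas:
    - {"tx": 0, "ty": 0, "tz": -0.012, "turn": 0, "gripper": 0.015}
    - {"tx": 0, "ty": 0, "tz": -0.024, "turn": 0, "gripper": 0.015}
    - {"tx": 0, "ty": 0, "tz": -0.034, "turn": 0, "gripper": 0.015}
    - {"tx": 0, "ty": 0, "tz": -0.042, "turn": 0, "gripper": 0.015}
    - {"tx": 0, "ty": 0, "tz": -0.048, "turn": 0, "gripper": 0.015}

```text
time_s: 21.05
tcp_pos: [0.6206, -0.173, 0.0679]
eef_rot: [-90.0, 0.0, 105.1]
contact_force: [-2.0, -5.4, 3.2]
gripper_width: 0.0243
```

```bash
python3 -c "
from h import *
go(25,-78.5,65)"
```

```text
t 21.05 fix [ 23.8 -78.9  67.9] yaw [-90.     0.02 105.08] F [-2.  -5.4  3.2] w 0.024268115953521813 
-> tx,ty,tz [ 0.0004  0.0029 -0.0012] turn -0.0003
```

>>> apply_moves:
  deltas:
    - {"tx": 0, "ty": 0, "tz": -0.001, "turn": 0, "gripper": 0.015}
    - {"tx": 0, "ty": 0, "tz": -0.002, "turn": 0, "gripper": 0.015}
    - {"tx": 0, "ty": 0, "tz": -0.0035, "turn": 0, "gripper": 0.015}
    - {"tx": 0, "ty": 0, "tz": -0.005, "turn": 0, "gripper": 0.015}
    - {"tx": 0, "ty": 0, "tz": -0.005, "turn": 0, "gripper": 0.015}

```text
time_s: 21.55
tcp_pos: [0.6229, -0.1724, 0.0679]
eef_rot: [-89.8, -0.0, 105.0]
contact_force: [-7.1, -7.5, 6.9]
gripper_width: 0.0238
```

```bash
python3 -c "
from h import *
go(25,-78.5,65)"
```

```text
t 21.55 fix [ 26.1 -78.9  67.9] yaw [-89.81  -0.02 105.04] F [-7.1 -7.5  6.9] w 0.0238041849280282 
-> tx,ty,tz [0.0004 0.0029 0.0011] turn -0.001
```

>>> apply_moves:
  deltas:
    - {"tx": 0, "ty": 0, "tz": -0.001, "turn": 0, "gripper": 0.015}
    - {"tx": 0, "ty": 0, "tz": -0.002, "turn": 0, "gripper": 0.015}
    - {"tx": 0, "ty": 0, "tz": -0.003, "turn": 0, "gripper": 0.015}
    - {"tx": 0, "ty": 0, "tz": -0.003, "turn": 0, "gripper": 0.015}

```text
time_s: 21.95
tcp_pos: [0.6231, -0.1723, 0.0678]
eef_rot: [-89.5, -0.1, 105.0]
contact_force: [-14.4, -9.4, 14.2]
gripper_width: 0.0241
```

Run:
```python
from h import *
go(25,-78.5,65)
im,d=capture("side");crop("side",im,230,400,110,240,4,"pics/side23c.png")
```

```text
t 21.95 fix [ 26.3 -78.9  67.8] yaw [-89.54  -0.07 105.01] F [-14.4  -9.4  14.2] w 0.024094002643528026 
-> tx,ty,tz [0.0004 0.0028 0.0013] turn -0.0016
```

View pics/side23c.png

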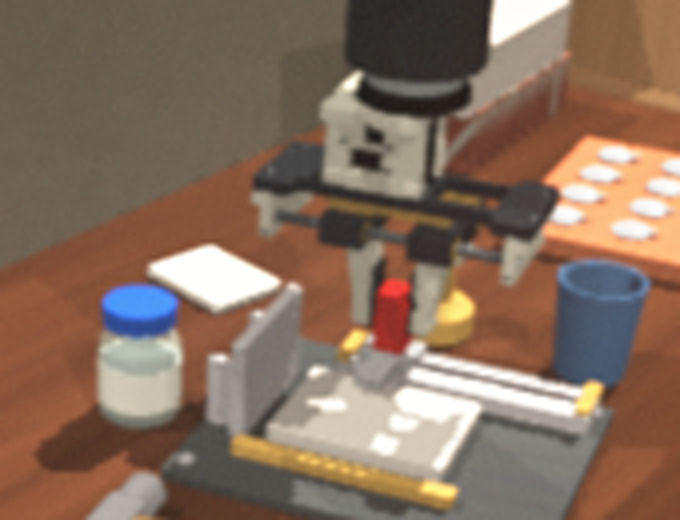

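The lock is at its end stop (force rises, position stalls at +26) with the tongue over the board. Relax most of the push, open partly, then go straight up.

>>> apply_moves:
  deltas:
    - {"tx": 0, "ty": 0, "tz": 0.002, "turn": 0, "gripper": 0.015}
    - {"tx": 0, "ty": 0, "tz": 0.004, "turn": 0, "gripper": 0.015}
    - {"tx": 0, "ty": 0, "tz": 0.004, "turn": 0, "gripper": 0.05}
    - {"tx": 0, "ty": 0, "tz": 0.004, "turn": 0, "gripper": 0.05}
    - {"tx": 0, "ty": 0, "tz": 0.004, "turn": 0, "gripper": 0.05}

```text
time_s: 22.5
tcp_pos: [0.624, -0.1713, 0.0676]
eef_rot: [-90.0, -0.0, 105.1]
contact_force: [-1.1, 0.8, -0.2]
gripper_width: 0.0426
```

>>> apply_moves:
  deltas:
    - {"tx": 0, "ty": 0, "tz": 0, "turn": 0, "gripper": 0.05}
    - {"tx": 0, "ty": 0, "tz": 0, "turn": 0, "gripper": 0.05}
    - {"tx": 0, "ty": -0.02, "tz": 0, "turn": 0, "gripper": 0.05}
    - {"tx": 0, "ty": -0.06, "tz": 0, "turn": 0, "gripper": 0.05}
    - {"tx": 0, "ty": -0.1, "tz": 0, "turn": 0, "gripper": 0.05}

```text
time_s: 23.0
tcp_pos: [0.6232, -0.1718, 0.1682]
eef_rot: [-89.9, -0.0, 105.1]
contact_force: [1.5, 0.5, -0.7]
gripper_width: 0.0499
```

>>> apply_moves:
  deltas:
    - {"tx": -0.03, "ty": -0.05, "tz": 0.04, "turn": 0, "gripper": 0.05}
    - {"tx": -0.06, "ty": -0.08, "tz": 0.08, "turn": 0, "gripper": 0.05}
    - {"tx": -0.1, "ty": -0.1, "tz": 0.11, "turn": 0, "gripper": 0.05}
    - {"tx": -0.15, "ty": -0.1, "tz": 0.14, "turn": 0, "gripper": 0.05}
    - {"tx": -0.19, "ty": -0.1, "tz": 0.16, "turn": 0, "gripper": 0.05}

```text
time_s: 23.5
tcp_pos: [0.5264, -0.368, 0.2679]
eef_rot: [-90.2, 0.1, 105.1]
contact_force: [0.6, -0.9, 0.4]
gripper_width: 0.0501
```

Run:
```python
from h import *
go(25,-78.5,65)
for n,b in(("top",(275,475,150,310)),("side",(230,400,110,240))):
    im,d=capture(n);crop(n,im,*b,4,f"pics/{n}24c.png");cv2.imwrite(f"pics/{n}24.png",im[:,:,::-1])
```

```text
t 23.5 fix [-118.  -242.7  267.9] yaw [-90.17   0.11 105.13] F [ 0.6 -0.9  0.4] w 0.050057502332778406 
-> tx,ty,tz [ 0.1645  0.203  -0.1425] turn 0.0006
```

View pics/side24c.png

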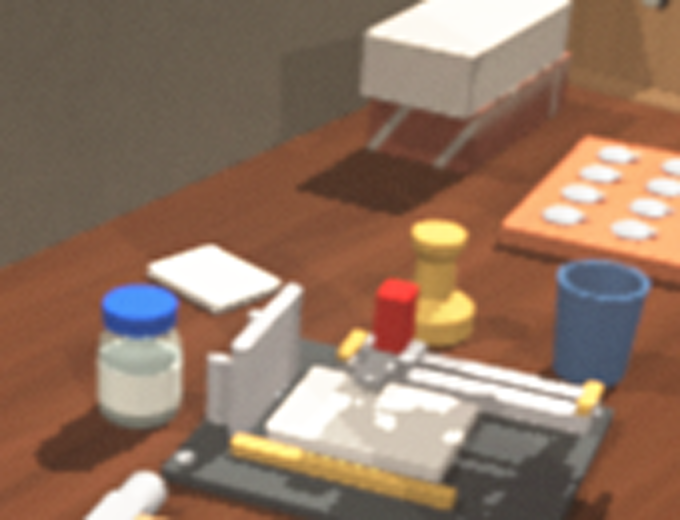

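View pics/top24.png

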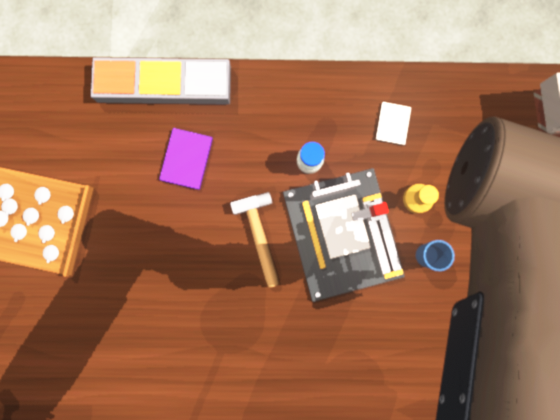

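The top view shows the board flat in the bay at (342,226), the tongue over it with the red grip at (380,210), and jar, cup, stake and hammer at their original pixels. One numeric check of the lock end stop.

Run:
```python
from h import *
def red(im,x0=300,x1=475):
    im=im.astype(int);m=((im[...,0]>150)&(im[...,1]<70)&(im[...,2]<70)).astype(np.uint8);m[:150]=0;m[310:]=0;m[:,:x0]=0;m[:,x1:]=0
    v,u=np.nonzero(m);return np.array([u.mean(),v.mean()])
a=red(np.load("pics/top0.npz")["im"]);im=cv2.imread("pics/top24.png")[:,:,::-1];b=red(im,x1=420)
for p in (a,b): print(p,w2f(onplane("top",p,.0795)[0]).round(1))
crop("top",im,275,475,150,310,4,"pics/top24c.png")
```

```text
[386.4286 233.7218] [-27.4 -76.9  79.5]
[376.9  209.08] [ 26.4 -71.6  79.5]
```

View pics/top24c.png

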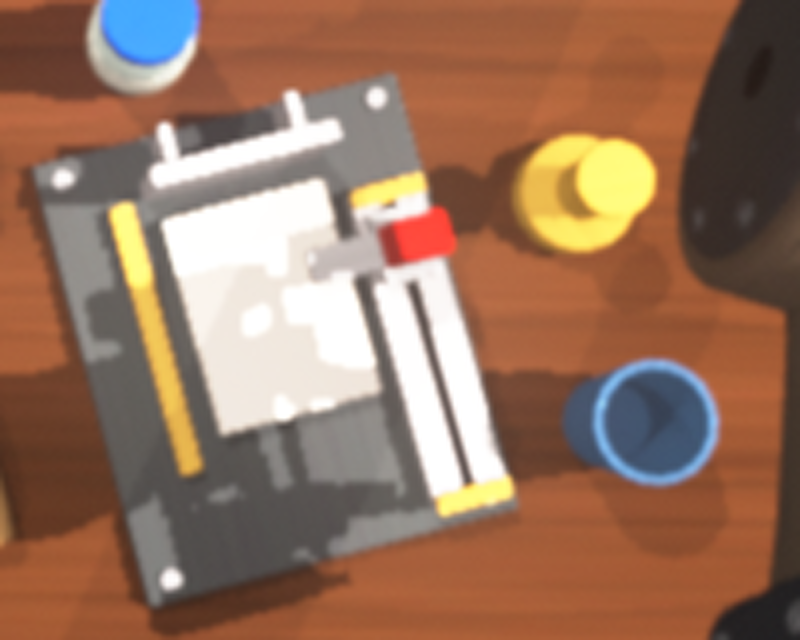

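```bash
python3 -c "
from h import *
s=r.get_state();print(s['time_s'],s['contact_force'],s['qd'].round(2));print(r.close_job())"
```

```text
23.6 [ 0.276   0.4584 -1.323 ] [ 3.94 -0.17 -1.93 -1.32  0.9  -4.25]
the job is handed in; nothing more can be done
None
```

The job is done and handed in at 23.6 s. I drew the lock back to its open stop and tipped the board forward off the fence. I lowered it between the front finger and the fence until it lay flat, clean side up. Then I slid the lock forward until it stalled at its other stop, let go and moved the arm clear.

Last checks:
- **Board:** lying square in the bay with its middle at about fixture x = +10, y = -2.5 mm, measured just before locking. It was still flat with the tongue over it in the final pictures.
- **Lock:** the grip was stalled at +26.3 mm against a nominal 25, with total travel about 110.7 mm against 110. The picture also gives x of about +26, but y of -72 instead of -78; I took that for a flaw in the colour mask and did not follow it up.
- **Lowering:** over the last few millimetres I checked only before and after, so the front edge may have settled a little on its own there. The strongest contact force I saw was about 32 N, while the lock was held against its open stop.
- **Surroundings:** in the final top picture the jar, cup, stake and hammer look where they started. I compared these by eye and did not measure them.
- **Hand-in:** the gripper was touching nothing, but the arm was still settling slightly, at up to about 4°/s.

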